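# Load the blue-toned block into the spring magazine

### The arm

A 6-joint arm with a two-finger parallel gripper is mounted at the origin on the work surface; the furniture and walls round the work are solid. World frame = base frame: x ahead of the robot, y to its left, z up, the work surface at z = 0. Lengths are in mm, angles in rad, forces in N, time in s.
With the tool pointing down it reaches from about 300 to 850 mm from the base axis. Payload 4.2 kg.
Tool frame: the origin (TCP) lies between the finger pads; the fingertips stand 11 mm ahead of it and the grasp point (between the pads) lies 8 mm behind it; z points along the fingers, y is the direction in which the jaws open and shut (so a half turn about z gives the same grasp; the last joint's range is limited). The gripper opens to 91 mm and grips with 3 to 60 N. Pads are 32 mm wide; open, the fingers measure 118 mm over their backs; the gripper's body (76 mm by 178 mm) begins 60 mm behind the grasp point.
Start: joints at [-1.126, 0.32, 1.565, -0, 1.257, -0.02], TCP at [257.746, -514.015, 200.076] pointing down, gripper open.
Joint ranges: [-3.11, 3.11], [-0.84, 2.01], [0.21, 2.61], [-1.34, 4.49], [0.05, 2.63], [-2.56, 2.56]. Speed limits (rad/s): [2.57, 2.57, 3.14, 3.14, 3.14, 3.14].

### API

Orientations are given as a unit quaternion [x, y, z, w].
In Python, from plant import manip, imaging, ticket gives the robot as it stands.
- The arm moves only by the tool jog_arm, never from a script. Its argument "deltas" is a list of rows, each a list of 3 entries, a list of its own where there are three numbers: the turn, a rotation vector about the tool's x, y, z in units of 360 degrees (1.0 is 360 degrees), then the shift along the tool's x, y, z in units of 0.25 m (1.0 is 0.25 m), then the opening, from -1 (shut) to 1 (fully open). In form: [[[ax, ay, az], [tx, ty, tz], jaw], ...]. A call has 1 to 5 rows; each row is the pose to reach, as a shift and turn from the pose measured when the call began, along the tool's axes at that moment, turning the shorter way round; what a row does not reach only later rows make up. A row lasts 1/10 s, in which the tool goes at most 50 mm and 8.59 degrees, less where a joint would pass 70% of its speed; a pose out of reach is approached as far as the arm can. A call with a number of a shift or a turn outside -1 to 1 is refused whole. A call with a gripper value outside its range is refused whole. The fingers move at their own pace and stop on an object; "force" is the grip in N (left out, the last holds). Time passes only in rows, so rows that repeat a pose let the fingers close. It gives the time, the measured TCP pose, the force and the opening at its end, in the units of the state.
- manip.get_state(): the state, without advancing time (a new reading comes with each control period).
- imaging.capture(name): name is "scene" or "top" or "wrist"; returns (picture, depth): 480x640x3 uint8, red, green, blue; 480x640 float32, mm along the optical axis (not along the pixel's ray), 0 where there is no reading.
- imaging.get_calibration(name): a dict with "camera_matrix" (3x3 intrinsics, pixels), "extrinsics" (4x4, takes a point from camera to world coordinates). Camera axes: x right, y down, z forward; pixel columns grow to the right and rows downward; lengths in mm; the calibration is good to about 2 mm. The wrist camera is an equidistant fisheye: a pixel r from the principal point sees the ray r / f radians off the axis. A picture is of the moment at which its call begins: read the wrist's pose just before it. get_calibration takes no time and is no camera call; for the wrist camera it gives the pose at the moment of the call.
- ticket.hand_in(): hands the job in, once; it reports no verdict.
The state is a dict: "t": time; "joint_pos": joint angles; "qd": joint speeds; "joint_torque": joint torques, N m; "tool_pos": TCP position; "ee_rot": TCP orientation; "force": force on the tool from outside, world axes, zero at the start; "moment": the same for the moment, N m; "gripper_width": finger opening in mm.
Only numpy, scipy, OpenCV 4.12 (cv2) and the standard library are available. Lean on these libraries where they do the work, as an engineer would, in place of code of your own. Each camera call takes 0.05 s, during which the arm holds its last target.

### The job

The next colour sample is to be painted on the blue-toned block: take it out of the wooden carrier and load it on top of the white one in the spring magazine, painted face up. Lower it between the guides until it rests on the catches, rather than dropping it in, then press it down against the spring until both catches have snapped over it, and let go. Leave the other blocks in the carrier and do not disturb the mug, the bottle or the tape.

Things in the scene. Friction and masses are not known exactly. Their poses are not given: they have to be found in the camera images.
- block_blue: The block to load: a wooden block 66 mm long (its x), 46 mm wide (its y), 24 mm high (its z), about 70 g, the top face painted dark blue, bare wood below. Origin: centre of its underside; z up. It starts in one of the carrier's three slots, so close to the partitions that only its two ends (66 mm apart) can be gripped there.
- block_ochre: The same block with a yellow-ochre top, in another slot of the carrier. Stays there.
- block_sienna: The same block with a dark red-brown top, in another slot of the carrier. Stays there.
- block_white: The same block with a white top, already in the magazine: it lies on the follower with its top level with the undersides of the catches. It has to end beneath the blue block.
- carrier: Wooden carrier fixed to the bench, 169 mm long (its x), 44 mm wide (its y). Origin: centre of its underside. Three slots at x = -53, 0 and +53 mm hold the blocks crosswise: a block's length runs along the carrier's y and its ends stick out 11 mm on both sides, free to grip.
- magazine: Spring magazine fixed to the bench, base plate 170 x 104 x 10 mm. Origin: centre of its underside, z up. A block lies in it with its length along the magazine's x (either way round). At both ends (x = + and -) stand closed plates, catch housings and red pull knobs (out to x = 86 mm): a block cannot be held by its ends there. Between carrier and magazine the bench is clear for setting a block down.
- magazine_seat (a point): On the magazine's axis, 110 mm above the bench, level with the flat undersides of the catches. The top of a latched block lies here, its origin 24 mm below. A block set loosely into the guides comes to rest on the sloped tops of the catches, its underside about 11 mm above this point.
- follower (a joint): Spring-loaded plate under the blocks: 0 = up (as at the start, one block on it), grows downward in m; about 0.024 with two blocks latched, end stop 0.034. The spring pushes up with 6 N at 0, rising by 0.3 N per mm (13 N at 0.024); with the rubbing of the catches the peak on the tool is about 16 N. A block not pressed 1 to 3 mm past the catches rises again.
- catch_far (a joint): Spring catch at the magazine's +x end: 0 = sprung home, its steel nose 6.5 mm into the column; grows outward in m as a block pushes it back (about 0.005 while a block is passing). It snaps back over the top of a block that is far enough down.
- catch_near (a joint): The same catch at the magazine's -x end.
- mug: White mug with a spoon, 78 x 110 x 136 mm, origin under its centre. Leave alone.
- bottle: Black and orange paint bottle, 65 mm across, 159 mm high, origin under its centre. Leave alone.
- tape: Roll of masking tape lying flat, 94 mm across, 25 mm high. Leave alone.
- magazine_mouth (a point): On the magazine's axis, 150 mm above the bench: top of the straight part of its four aluminium corner angles, which guide a block with 1.5 mm clearance a side; above, they flare outward to z = 162 mm. The long sides (y = + and -) are open over 49 mm of their length from the base up: fingers that hold a block by its long sides (46 mm apart) can go down there.
- carrier_floor (a point): Centre of the carrier's floor, 16 mm above the bench, on which the blocks lie. Partitions 4 mm thick rise 17 mm above it on both sides of each block, 1.5 mm clear of it. A block comes out straight up.

How it is judged (in metres and radians):
On the way:
1. the blue block stands in the magazine's guides above the catches (z of block_blue in the frame of magazine between 0.105 and 0.14 m and horizontal distance between block_blue and magazine_seat below 0.005 m), for 0.1 s.
At the end, for the whole second after the job is handed in: Blue block level (3 degrees), face up, lengthwise in the magazine, its top at the catches' undersides (within 2.5 mm), both catches home (2 mm), white block beneath it, follower 21 to 28 mm down; ochre and sienna blocks still in their slots (15 mm); blue block at rest (z of block_blue in the frame of magazine between 0.082 and 0.0885 m and horizontal distance between block_blue and magazine_seat below 0.004 m and angle between the x axis of block_blue and the x axis of magazine, either way round below 0.1 rad and z of magazine_seat in the frame of block_blue above 0 m and angle between block_blue's own z axis and vertical below 0.06 rad and value of joint each of catch_far, catch_near below 0.002 m and value of joint follower between 0.021 and 0.028 m and z of block_white in the frame of magazine below 0.066 m and horizontal distance between block_white and magazine_seat below 0.005 m and linear speed of block_blue below 0.01 m/s and distance of each of block_ochre, block_sienna from where it was at the start of the episode below 0.015 m); the robot touches nothing.
It fails at once if the blue block is dropped into the magazine: let go between the guides more than 10 mm above where it rests on the catches (horizontal distance between block_blue and magazine_seat below 0.02 m and z of block_blue in the frame of magazine between 0.132 and 0.165 m and contact force between the fingers and block_blue below 0.05 N).
It fails at once if the mug, the bottle or the tape is disturbed (moved more than 30 mm) (distance of any of mug, bottle, tape from where it was at the start of the episode above 0.03 m).
It also fails if it takes over 53 s, if anything falls off the work surface, if the arm or the gripper's body presses on something with over 40 N, if the wrist force passes 120 N, or if a joint passes its speed limit or range.

## Working session

There is one attempt and no reset: what is moved stays moved. The work goes in short steps, Python scripts to look and compute and a tool call to move; the robot and the scene stay as the last step left them, time stands still between calls to the robot, and variables do not carry over. Pictures are saved under pics/ and viewed, and the job is handed in when it is done.

Besides the shell and the picture viewer there is one more tool, called after "Emit:" by a JSON object that holds its "fn" and its "kwargs". jog_arm: Moves the arm, as the interface text tells. Its arguments: {"type":"object","properties":{"deltas":{"type":"array"},"force":{"type":"number"}},"required":["deltas"]}

```bash
ls; mkdir -p pics
python3 - <<'E'
from plant import manip, imaging
import cv2,numpy as np
s=manip.get_state();print(s)
for n in("scene","top"):
    p,d=imaging.capture(n);cv2.imwrite(f"pics/{n}0.png",p[:,:,::-1]);np.save(f"pics/{n}0.npy",d)
    np.save(f"pics/{n}0rgb.npy",p)
    c=imaging.get_calibration(n);print(n,np.round(c["camera_matrix"],1).tolist(),np.round(c["extrinsics"],3).tolist())
E
```

```text
pics
{'t': 0.0, 'joint_pos': array([-1.12598873e+00,  3.20293461e-01,  1.56565817e+00,  3.11727220e-07,
        1.25735879e+00, -2.00398195e-02]), 'qd': array([ 0.00102856, -0.00154754,  0.00060976, -0.00162182, -0.00175712,
        0.00042086]), 'joint_torque': array([-2.53679991e-04, -4.12462342e+01, -2.31975156e+01,  7.27253943e-02,
        4.56461823e-02, -1.55675216e-04]), 'tool_pos': array([ 257.52589956, -513.53696786,  199.2274834 ]), 'ee_rot': array([ 9.73110637e-01,  2.30336601e-01, -1.80900039e-04, -8.39617491e-04]), 'force': array([-0.511212  ,  0.12172489,  0.30579111]), 'moment': array([-0.02020444,  0.00724591,  0.02909239]), 'gripper_width': 91.49468367063352}
scene [[523.1, 0.0, 319.4], [0.0, 523.1, 244.4], [0.0, 0.0, 1.0]] [[-0.683, -0.398, 0.612, -151.166], [-0.73, 0.382, -0.567, 616.616], [-0.008, -0.834, -0.551, 683.529], [0.0, 0.0, 0.0, 1.0]]
top [[499.9, 0.0, 314.9], [0.0, 499.9, 233.9], [0.0, 0.0, 1.0]] [[0.005, -0.996, 0.091, 391.82], [-1.0, -0.003, 0.015, 12.951], [-0.015, -0.091, -0.996, 1079.38], [0.0, 0.0, 0.0, 1.0]]
```

View pics/scene0.png

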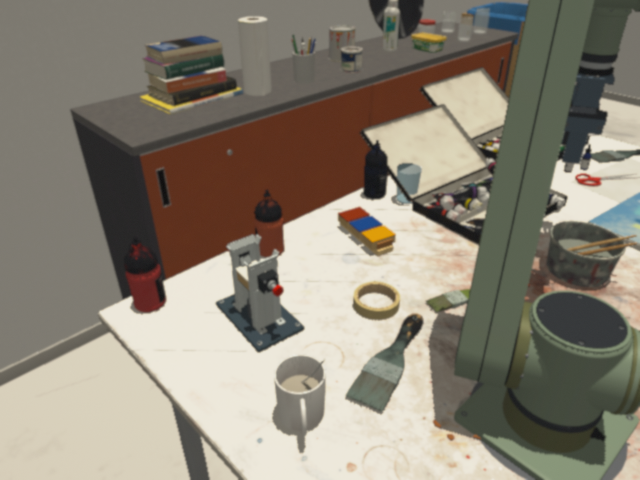

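View pics/top0.png

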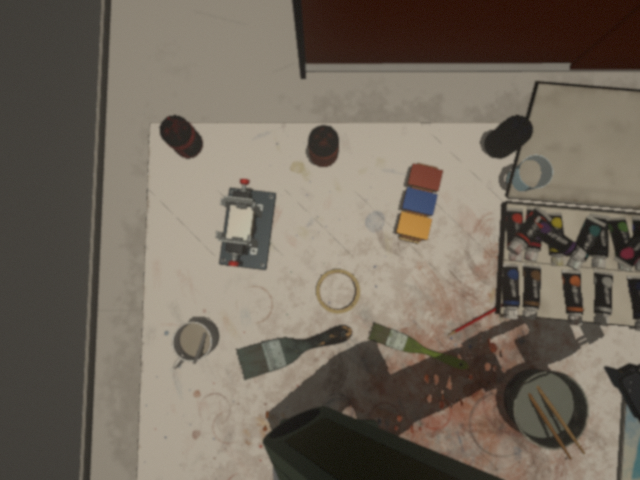

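The scene view shows the carrier (365,228) and the magazine (257,290). In the top view, blue is at (419,201) between sienna (424,177) and ochre (414,226). The white block in the magazine is at (239,223), with knobs at (244,182) and (233,263).

```bash
cat > h.py <<'E'
import numpy as np,cv2
from plant import manip, imaging
from scipy.spatial.transform import Rotation as R
def ray(n,uv,z,cal=None):
    c=cal or imaging.get_calibration(n);K=np.array(c["camera_matrix"]);T=np.array(c["extrinsics"])
    uv=np.atleast_2d(uv).astype(float)
    d=np.c_[(uv[:,0]-K[0,2])/K[0,0],(uv[:,1]-K[1,2])/K[1,1],np.ones(len(uv))]@T[:3,:3].T
    o=T[:3,3];return o+d*((z-o[2])/d[:,2])[:,None]
def delta(pos,rot,ref=None):
    s=ref or manip.get_state();q=R.from_quat(s["ee_rot"])
    return (q.inv()*rot).as_rotvec()/(2*np.pi), q.inv().apply(np.array(pos)-s["tool_pos"])/250
E
python3 - <<'E'
from h import *
p=np.load("pics/top0rgb.npy");d=np.load("pics/top0.npy")
hsv=cv2.cvtColor(p,cv2.COLOR_RGB2HSV)
def box(m,z,nm):
    n,l,st,ce=cv2.connectedComponentsWithStats(m.astype(np.uint8)); 
    i=1+np.argmax(st[1:,4]);c=max(cv2.findContours((l==i).astype(np.uint8),0,1)[0],key=cv2.contourArea)
    W=ray("top",c[:,0,:],z)[:,:2].astype(np.float32)
    r=cv2.minAreaRect(W);print(nm,st[i],ce[i].round(1),"centre",np.round(r[0],1),"size",np.round(r[1],1),"ang",round(r[2],1),"centroid",ray("top",ce[i],z).round(1), "depthmed",np.median(d[l==i]))
roi=np.zeros(p.shape[:2],bool);roi[155:250,385:450]=1
H,S,V=hsv[...,0],hsv[...,1],hsv[...,2]
box(roi&(H>105)&(H<130)&(S>110),40,"blue")
box(roi&(H>12)&(H<28)&(S>150),40,"ochre")
box(roi&((H<8)|(H>172))&(S>120),40,"sienna")
r2=np.zeros_like(roi);r2[170:280,205:290]=1
box(r2&((H<8)|(H>172))&(S>120)&(np.arange(480)[:,None]<220),90,"knobA")
box(r2&((H<8)|(H>172))&(S>120)&(np.arange(480)[:,None]>220),90,"knobB")
r3=np.zeros_like(roi);r3[200:245,222:258]=1
box(r3&(V>200)&(S<60),110,"white")
box(r2&(V<90)&(np.arange(640)>250),10,"base")
cv2.imwrite("pics/mag.png",cv2.resize(p[160:285,190:300,::-1],None,fx=5,fy=5,interpolation=cv2.INTER_CUBIC)[:600])
cv2.imwrite("pics/car.png",cv2.resize(p[150:255,380:460,::-1],None,fx=5,fy=5,interpolation=cv2.INTER_CUBIC))
E
```

```text
Traceback (most recent call last):
ValueError: attempt to get argmax of an empty sequence
```

Run:
```python
from h import *
p=np.load("pics/top0rgb.npy");hsv=cv2.cvtColor(p,cv2.COLOR_RGB2HSV)
for u,v in((419,201),(414,226),(424,177),(244,182),(233,263),(239,223),(265,230)):print(u,v,p[v,u],hsv[v,u])
cv2.imwrite("pics/mag.png",cv2.resize(p[165:280,195:295,::-1],None,fx=5,fy=5,interpolation=cv2.INTER_CUBIC))
cv2.imwrite("pics/car.png",cv2.resize(p[150:255,380:460,::-1],None,fx=5,fy=5,interpolation=cv2.INTER_CUBIC))
```

```text
419 201 [ 64  77 109] [111 105 109]
414 226 [181 133  66] [ 17 162 181]
424 177 [119  65  51] [  6 146 119]
244 182 [139  56  48] [  3 167 139]
233 263 [147  54  46] [  2 175 147]
239 223 [189 180 159] [ 21  40 189]
265 230 [77 82 79] [72 16 82]
```

View pics/mag.png

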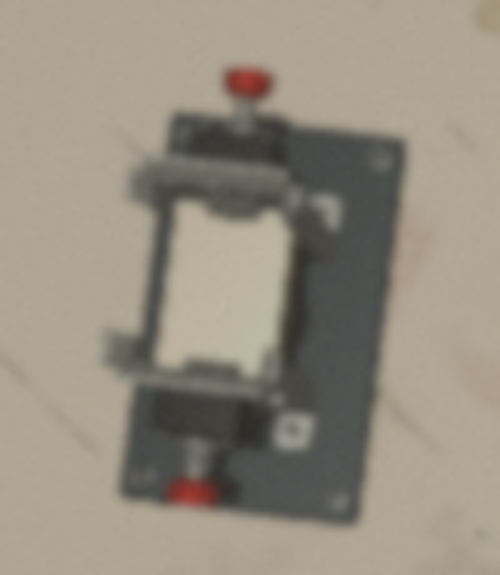

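View pics/car.png

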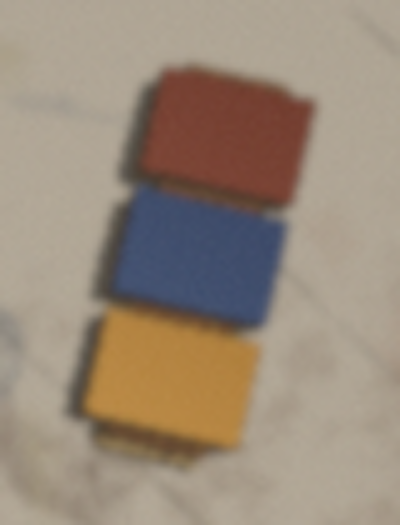

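The crops show the magazine's base-plate corners at about (230,188), (276,193), (266,269) and (219,264). The white top and its edges are visible, and the carrier's three blocks are tilted by about 10°.

```bash
cat >> h.py <<'E'
def box(p,m,z,nm,cam="top"):
    n,l,st,ce=cv2.connectedComponentsWithStats(m.astype(np.uint8))
    if n<2: print(nm,"none");return
    i=1+np.argmax(st[1:,4]);c=max(cv2.findContours((l==i).astype(np.uint8),0,1)[0],key=cv2.contourArea)
    W=ray(cam,c[:,0,:]+0.0,z)[:,:2].astype(np.float32)
    r=cv2.minAreaRect(W);print(nm,st[i],ce[i].round(1),"centre",np.round(r[0],1),"size",np.round(r[1],1),"ang",round(r[2],1),"centroid",ray(cam,ce[i],z).round(1))
E
python3 - <<'E'
from h import *
p=np.load("pics/top0rgb.npy");d=np.load("pics/top0.npy")
hsv=cv2.cvtColor(p,cv2.COLOR_RGB2HSV)
roi=np.zeros(p.shape[:2],bool);roi[155:250,385:450]=1
H,S,V=hsv[...,0],hsv[...,1],hsv[...,2]
box(p,roi&(H>100)&(H<130)&(S>70),40,"blue")
box(p,roi&(H>12)&(H<28)&(S>135)&(V>130),40,"ochre")
box(p,roi&((H<9)|(H>172))&(S>110),40,"sienna")
r2=np.zeros_like(roi);r2[170:280,205:290]=1
row=np.arange(480)[:,None]
red=r2&((H<8)|(H>172))&(S>120)
box(p,red&(row<220),90,"knobA");box(p,red&(row>220),90,"knobB")
r3=np.zeros_like(roi);r3[200:245,222:258]=1
box(p,r3&(V>165),110,"white")
c=np.array([(175,115),(405,140),(355,520),(122,495)])/5+[195,165]-0.4
W=ray("top",c,10)[:,:2];print(W.round(1),W.mean(0).round(1))
for a,b in((0,1),(3,2),(0,3),(1,2)):
    e=W[b]-W[a];print(np.linalg.norm(e).round(1),np.degrees(np.arctan2(e[1],e[0])).round(1))
T=imaging.get_calibration("top")["extrinsics"]
K=imaging.get_calibration("top")["camera_matrix"]
for u,v in((419,201),(239,223),(265,230),(244,182),(233,263),(300,230),(414,226),(230,169)):
    z=np.median(d[v-1:v+2,u-1:u+2]);pt=np.array(T)@[(u-K[0][2])/K[0][0]*z,(v-K[1][2])/K[1][1]*z,z,1];print(u,v,pt[:3].round(1))
E
```

```text
blue [403 188  33  26 603] [419.2 200.9] centre [ 557.  -189.5] size [62.2 43.8] ang 76.6 centroid [[ 556.7 -189.3   40. ]]
ochre [397 212  34  27 675] [413.5 225.1] centre [ 505.9 -177.2] size [64.3 46.5] ang 76.0 centroid [[ 505.7 -176.9   40. ]]
sienna [408 165  34  26 638] [424.6 176.9] centre [ 608.2 -201.4] size [63.9 46. ] ang 76.4 centroid [[ 607.7 -201.5   40. ]]
knobA [241 179   7   5  31] [244.  181.1] centre [588.3 171.1] size [ 8.2 12.2] ang 0.1 centroid [[588.1 171.   90. ]]
knobB [229 261   9   5  38] [233.  263.1] centre [423.5 190. ] size [ 7.9 16. ] ang 0.2 centroid [[423.4 190.1  90. ]]
white [227 206  25  33 613] [239.2 222.4] centre [502.1 175.3] size [42.7 61.6] ang 83.6 centroid [[502.2 175.8 110. ]]
[[589.6 215. ]
 [578.9 114.8]
 [414.5 134.2]
 [424.7 234.4]] [501.9 174.6]
100.7 -96.1
100.7 -95.8
166.1 173.3
165.6 173.3
419 201 [ 556.3 -188.7   41.4]
239 223 [501.2 176.4 109.2]
265 230 [497.2 136.5  11.6]
244 182 [579.2 165.2 126.3]
233 263 [422.3 183.3 127.5]
300 230 [498.6  61.7   0. ]
414 226 [ 503.9 -177.9   39.6]
230 169 [633.1 217.   -0.8]
```

```bash
cat >> h.py <<'E'
def down(psi):
    a=np.radians(psi);y=np.array([np.cos(a),np.sin(a),0]);z=np.array([0,0,-1.]);return R.from_matrix(np.c_[np.cross(y,z),y,z])
def plan(pos,psi):
    s=manip.get_state();y=R.from_quat(s["ee_rot"]).as_matrix()[:,1]
    r,t=delta(pos,down(psi));print("t",round(s["t"],2),"tcp",s["tool_pos"].round(1),"psi",np.degrees(np.arctan2(y[1],y[0])).round(1),"F",s["force"].round(1),"w",round(s["gripper_width"],1),"j",s["joint_pos"].round(2))
    print("turn",r.round(4).tolist(),"shift",t.round(4).tolist())
E
python3 - <<'E'
from h import *
p=np.load("pics/top0rgb.npy");d=np.load("pics/top0.npy")
K=np.array(imaging.get_calibration("top")["camera_matrix"]);T=np.array(imaging.get_calibration("top")["extrinsics"])
v,u=np.mgrid[0:480,0:640];P=np.stack([(u-K[0,2])/K[0,0]*d,(v-K[1,2])/K[1,1]*d,d],-1)@T[:3,:3].T+T[:3,3]
def reg(n,u0,u1,v0,v1,h):
    q=P[v0:v1,u0:u1].reshape(-1,3);q=q[q[:,2]>h];print(n,len(q),np.percentile(q,[2,50,98],axis=0).round(0).tolist())
reg("bottle",300,350,115,175,15);reg("tape",305,370,260,320,12);reg("mag",205,290,165,280,115);reg("redb",150,210,105,165,15)
plan([557,-189.5,150],-103.6)
E
```

```text
bottle 1071 [[638.0, -16.0, 21.0], [656.0, 13.0, 120.0], [691.0, 42.0, 157.0]]
tape 557 [[326.0, -62.0, 16.0], [370.0, -18.0, 25.0], [414.0, 26.0, 1079.0]]
mag 1103 [[392.0, 13.0, 117.0], [506.0, 176.0, 135.0], [583.0, 207.0, 1079.0]]
redb 1270 [[657.0, 277.0, 21.0], [677.0, 298.0, 115.0], [712.0, 331.0, 157.0]]
t 0.1 tcp [ 257.5 -513.6  199.3] psi -63.4 F [ 0.2 -0.3  0.5] w 90.9 j [-1.13  0.32  1.57 -0.    1.26 -0.02]
turn [-0.0002, 0.0001, 0.1118] shift [1.6519, -0.6216, 0.1983]
```

Emit:
{"fn": "jog_arm", "kwargs": {"deltas": [[[0, 0, 0.11], [0.9, -0.34, 0.1], 1], [[0, 0, 0.11], [0.9, -0.34, 0.1], 1], [[0, 0, 0.11], [0.9, -0.34, 0.1], 1], [[0, 0, 0.11], [0.9, -0.34, 0.1], 1], [[0, 0, 0.11], [0.9, -0.34, 0.1], 1]]}}

```text
t: 0.6
tool_pos: [415.6, -341.6, 174.9]
ee_rot: [0.994, -0.114, -0.001, -0.001]
force: [0.5, -1.0, 0.1]
gripper_width: 91.5
```

```bash
python3 -c "
from h import *
plan([557,-189.5,150],-103.6)"
```

```text
t 0.6 tcp [ 415.6 -341.6  174.9] psi -103.1 F [ 0.5 -1.   0.1] w 91.5 j [-0.71  0.28  1.69  0.    1.18  1.09]
turn [-0.0002, 0.0002, 0.0015] shift [0.4137, -0.7205, 0.1]
```

Emit:
{"fn": "jog_arm", "kwargs": {"deltas": [[[0, 0, 0.0015], [0.414, -0.72, 0.1], 1], [[0, 0, 0.0015], [0.414, -0.72, 0.1], 1], [[0, 0, 0.0015], [0.414, -0.72, 0.1], 1], [[0, 0, 0.0015], [0.414, -0.72, 0.1], 1], [[0, 0, 0.0015], [0.414, -0.72, 0.1], 1]]}}

```text
t: 1.1
tool_pos: [559.4, -185.7, 148.6]
ee_rot: [0.993, -0.116, -0.001, -0.002]
force: [-0.3, -0.2, -0.2]
gripper_width: 91.0
```

```bash
python3 -c "
from h import *
plan([557,-189.5,150],-103.6)
c=imaging.get_calibration('wrist');print(c)
p,d=imaging.capture('wrist');cv2.imwrite('pics/w1.png',p[:,:,::-1]);np.save('pics/w1.npy',p);np.save('pics/w1d.npy',d)
plan([557,-189.5,30],-103.6)"
```

```text
t 1.1 tcp [ 559.4 -185.7  148.6] psi -103.3 F [-0.3 -0.2 -0.2] w 91.0 j [-0.34  0.38  1.61  0.    1.16  1.46]
turn [-0.0005, 0.0004, 0.0007] shift [-0.0057, 0.0171, -0.0055]
{'camera_matrix': array([[371.64829954,   0.        , 326.72201614],
       [  0.        , 371.64829954, 241.12511765],
       [  0.        ,   0.        ,   1.        ]]), 'extrinsics': array([[-2.31636375e-01, -9.42375390e-01, -2.41398453e-01,
         6.26615857e+02],
       [-9.72796403e-01,  2.23515640e-01,  6.08926616e-02,
        -2.01782319e+02],
       [-3.42741611e-03,  2.48936502e-01, -9.68513743e-01,
         3.33840827e+02],
       [ 0.00000000e+00,  0.00000000e+00,  0.00000000e+00,
         1.00000000e+00]])}
t 1.15 tcp [ 559.  -186.3  148.7] psi -103.3 F [0.3 0.3 0.6] w 91.2 j [-0.34  0.38  1.61  0.    1.16  1.46]
turn [-0.0004, 0.0004, 0.0007] shift [-0.0036, 0.0156, 0.4747]
```

View pics/w1.png

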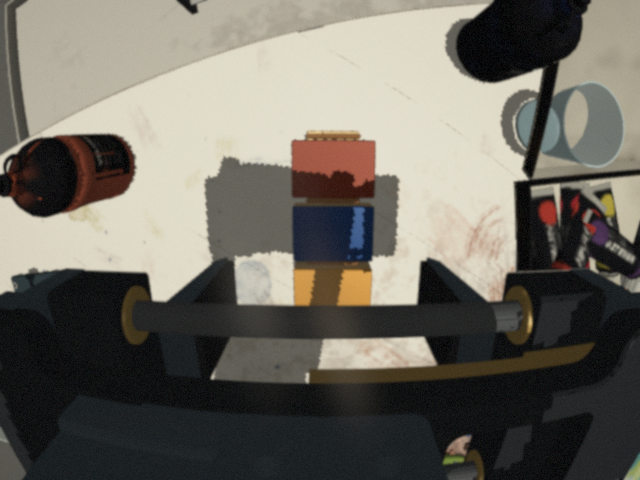

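The wrist view shows blue centred at about (334,233), with sienna above and ochre partly hidden below. The fingers straddle the view on either side. I'll project the blue outline with the fisheye model.

```bash
cat >> h.py <<'E'
def fray(uv,z,c):
    K=np.array(c["camera_matrix"]);T=np.array(c["extrinsics"]);uv=np.atleast_2d(uv).astype(float)
    a=(uv-K[:2,2])/K[0,0];r=np.linalg.norm(a,axis=1)+1e-12
    d=np.c_[a*(np.sin(r)/r)[:,None],np.cos(r)]@T[:3,:3].T;o=T[:3,3]
    return o+d*((z-o[2])/d[:,2])[:,None]
def fbox(m,z,c,nm):
    n,l,st,ce=cv2.connectedComponentsWithStats(m.astype(np.uint8))
    i=1+np.argmax(st[1:,4]);k=max(cv2.findContours((l==i).astype(np.uint8),0,1)[0],key=cv2.contourArea)
    r=cv2.minAreaRect(fray(k[:,0,:],z,c)[:,:2].astype(np.float32));print(nm,st[i],np.round(r[0],1),np.round(r[1],1),round(r[2],1))
    return r
E
python3 - <<'E'
from h import *
c=imaging.get_calibration('wrist')
p=np.load("pics/w1.npy");hsv=cv2.cvtColor(p,cv2.COLOR_RGB2HSV);H,S,V=cv2.split(hsv)
roi=np.zeros(H.shape,bool);roi[195:275,280:390]=1
fbox(roi&(H>100)&(H<130)&(S>110)&(V>40),40,c,"blue")
roi[:]=0;roi[130:205,280:390]=1
fbox(roi&((H<10)|(H>172))&(S>120)&(V>40),40,c,"sienna")
E
```

```text
blue [ 308  207   65   54 2395] [ 556.2 -196. ] [51.6 44.5] 76.8
sienna [ 292  140   83   58 4540] [ 609.1 -202.6] [64.9 45.4] 76.7
```

Emit:
{"fn": "jog_arm", "kwargs": {"deltas": [[[0, 0, 0.001], [-0.003, 0.015, 0.2], 1], [[0, 0, 0.001], [-0.003, 0.015, 0.4], 1], [[0, 0, 0.001], [-0.003, 0.015, 0.47], 1], [[0, 0, 0.001], [-0.003, 0.015, 0.47], 1], [[0, 0, 0.001], [-0.003, 0.015, 0.47], 1]]}}

```text
t: 1.65
tool_pos: [557.1, -190.5, 31.8]
ee_rot: [0.993, -0.12, -0.001, -0.001]
force: [-0.1, -0.1, -0.8]
gripper_width: 91.6
```

```bash
python3 -c "
from h import *
plan([557.2,-190,30],-103.6)"
```

```text
t 1.65 tcp [ 557.1 -190.5   31.8] psi -103.8 F [-0.1 -0.1 -0.8] w 91.6 j [-0.35  0.49  1.75  0.    0.9   1.46]
turn [-0.0004, 0.0003, -0.0005] shift [-0.0001, -0.0022, 0.0073]
```

Positioned over blue's ends, so I'll close on them and lift straight up.

Emit:
{"fn": "jog_arm", "kwargs": {"deltas": [[[0, 0, 0], [0, -0.002, 0.006], 0.2], [[0, 0, 0], [0, -0.002, 0.006], -0.2], [[0, 0, 0], [0, -0.002, 0.006], -1], [[0, 0, 0], [0, -0.002, 0.006], -1], [[0, 0, 0], [0, -0.002, 0.006], -1]], "force": 25}}

```text
t: 2.15
tool_pos: [557.4, -190.1, 30.7]
ee_rot: [0.993, -0.12, -0.001, -0.001]
force: [0.8, 0.3, -0.0]
gripper_width: 53.8
```

Emit:
{"fn": "jog_arm", "kwargs": {"deltas": [[[0, 0, 0], [0, 0, 0], -1], [[0, 0, 0], [0, 0, 0], -1], [[0, 0, 0], [0, 0, -0.02], -1], [[0, 0, 0], [0, 0, -0.06], -1], [[0, 0, 0], [0, 0, -0.1], -1]]}}

```text
t: 2.65
tool_pos: [557.6, -190.2, 56.6]
ee_rot: [0.993, -0.12, -0.0, -0.001]
force: [-0.1, 0.2, 0.2]
gripper_width: 13.9
```

```bash
python3 -c "
from h import *
plan([557.2,-190,110],-103.6)"
```

```text
t 2.65 tcp [ 557.6 -190.2   56.6] psi -103.8 F [-0.1  0.2  0.2] w 13.9 j [-0.35  0.46  1.73  0.    0.95  1.46]
turn [-0.0003, 0.0002, -0.0004] shift [-0.0019, -0.0007, -0.2135]
```

The jaws closed past 66 mm, so the grip missed. I'll look before doing anything else.

```bash
python3 -c "
from h import *
p,d=imaging.capture('wrist');cv2.imwrite('pics/w2.png',p[:,:,::-1])
p,d=imaging.capture('scene');cv2.imwrite('pics/s2.png',cv2.resize(p[120:300,280:480,::-1],None,fx=3,fy=3,interpolation=cv2.INTER_CUBIC))
p,d=imaging.capture('top');cv2.imwrite('pics/t2.png',cv2.resize(p[130:280,350:500,::-1],None,fx=4,fy=4,interpolation=cv2.INTER_CUBIC))
print(manip.get_state()['gripper_width'])
"
```

```text
2.245034113872699
```

View pics/w2.png

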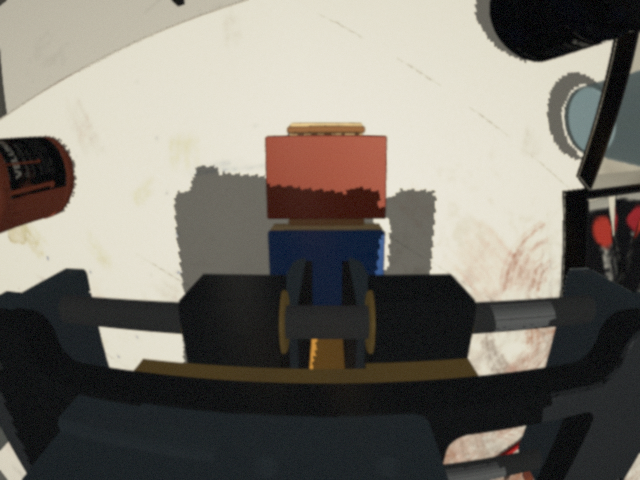

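View pics/s2.png

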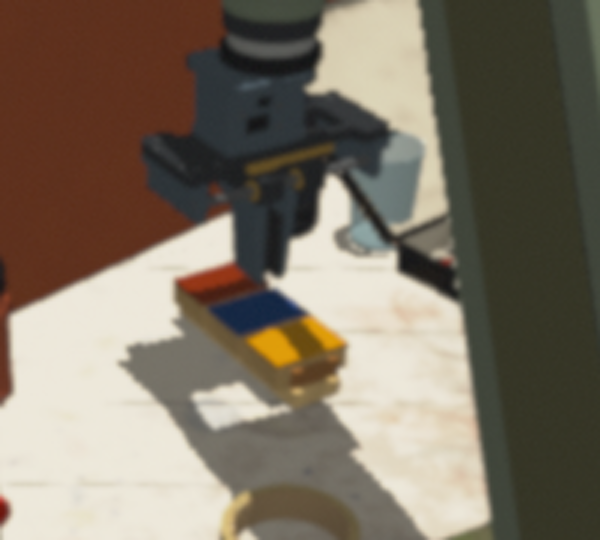

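View pics/t2.png

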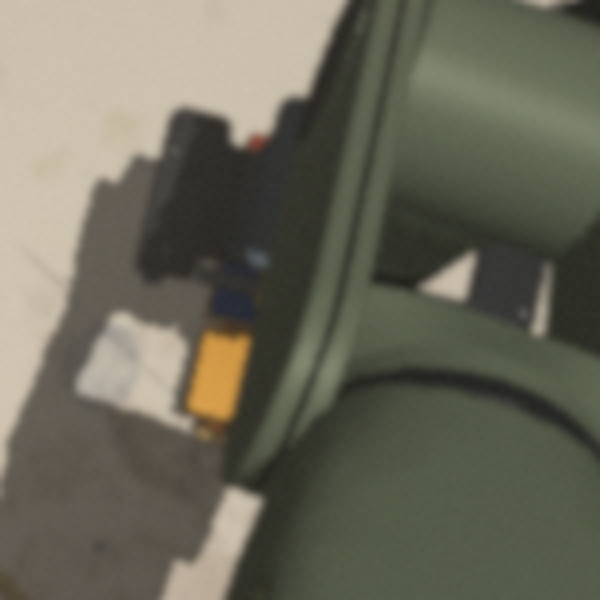

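The block is untouched in its slot: in the wrist view, blue (325,250) lies under the closed fingers, whose tips are at about (310-365,262). The fingers passed over the top. I'll measure where the fingertips really are from depth.

Run:
```python
from h import *
s=manip.get_state();tp=s["tool_pos"];q=R.from_quat(s["ee_rot"])
c=imaging.get_calibration('wrist');p,d=imaging.capture('wrist')
K=np.array(c["camera_matrix"]);T=np.array(c["extrinsics"])
v,u=np.mgrid[0:480,0:640];a=(np.stack([u,v],-1)-K[:2,2])/K[0,0];r=np.linalg.norm(a,axis=-1)+1e-9
P=np.dstack([a*(np.tan(r)/r)[...,None]*d[...,None],d])@T[:3,:3].T+T[:3,3]
print(tp,s["gripper_width"])
for uu,vv in((300,262),(300,270),(300,290),(300,310),(356,262),(356,270),(356,290),(326,245),(326,160),(200,150)):
    print(uu,vv,d[vv,uu].round(1),P[vv,uu].round(1),"tool",q.inv().apply(P[vv,uu]-tp).round(1),p[vv,uu])
p,d=imaging.capture('scene');np.save('pics/s3d.npy',d)
K=np.array(imaging.get_calibration("scene")["camera_matrix"]);T=np.array(imaging.get_calibration("scene")["extrinsics"])
P=np.stack([(u-K[0,2])/K[0,0]*d,(v-K[1,2])/K[1,1]*d,d],-1)@T[:3,:3].T+T[:3,3]
for uu,vv in((362,205),(365,200),(370,210),(372,207),(364,190),(366,225)):print("sc",uu,vv,P[vv,uu].round(1),p[vv,uu])
```

```text
[ 558.23830335 -190.4398331    57.08981409] 2.245034113872699
300 262 210.0 [ 567.3 -176.5   41.9] tool [  5.5 -15.7  15.3] [16 29 49]
300 270 212.7 [ 562.3 -175.1   40.5] tool [  0.2 -15.9  16.6] [19 31 50]
300 290 82.5 [ 596.3 -193.4  165.2] tool [  37.8   -6.4 -108.1] [14 14 13]
300 310 74.7 [ 595.1 -193.6  173.6] tool [  36.7   -5.9 -116.4] [30 30 33]
356 262 211.4 [ 559.3 -207.3   40.5] tool [ 5.  16.2 16.5] [13 27 51]
356 270 212.2 [ 554.7 -206.3   40.8] tool [ 0.3 16.3 16.2] [16 31 49]
356 290 83.1 [ 593.  -205.5  164.6] tool [  37.5    6.2 -107.5] [15 16 18]
326 245 209.1 [ 573.1 -193.1   40.3] tool [15.  -0.9 16.8] [22 31 51]
326 160 196.6 [ 619.2 -204.5   41.3] tool [62.5 -0.8 15.9] [165  90  70]
200 150 234.4 [ 6.469e+02 -1.241e+02  5.000e-01] tool [ 70.2 -85.4  56.9] [226 222 203]
sc 362 205 [ 561.5 -179.6   89.1] [46 53 57]
sc 365 200 [ 553.1 -179.7  105.6] [46 53 57]
sc 370 210 [ 542.8 -187.1   80.5] [38 40 42]
sc 372 207 [ 537.2 -187.1   90.8] [52 55 56]
sc 364 190 [ 553.1 -174.9  133.1] [46 53 57]
sc 366 225 [ 549.2 -183.    38.8] [18 38 66]
```

Run:
```python
from h import *
d=np.load('pics/s3d.npy');v,u=np.mgrid[0:480,0:640]
K=np.array(imaging.get_calibration("scene")["camera_matrix"]);T=np.array(imaging.get_calibration("scene")["extrinsics"])
P=np.stack([(u-K[0,2])/K[0,0]*d,(v-K[1,2])/K[1,1]*d,d],-1)@T[:3,:3].T+T[:3,3]
for uu in range(356,382,3):
    print(uu,[(vv,int(P[vv,uu,0]),int(P[vv,uu,1]),int(P[vv,uu,2])) for vv in range(204,224,2)])
p,_=imaging.capture('scene');cv2.imwrite('pics/s4.png',cv2.resize(p[150:260,310:430,::-1],None,fx=5,fy=5,interpolation=cv2.INTER_CUBIC))
```

```text
356 [(204, 684, -293, -1), (206, 679, -287, -2), (208, 623, -226, 37), (210, 617, -220, 36), (212, 607, -209, 39), (214, 599, -201, 39), (216, 596, -198, 37), (218, 588, -189, 38), (220, 583, -184, 36), (222, 577, -179, 36)]
359 [(204, 680, -300, -2), (206, 673, -292, -2), (208, 614, -228, 40), (210, 608, -222, 39), (212, 604, -218, 37), (214, 595, -208, 39), (216, 591, -203, 37), (218, 587, -199, 35), (220, 577, -189, 37), (222, 570, -181, 38)]
362 [(204, 562, -180, 90), (206, 562, -180, 85), (208, 561, -179, 81), (210, 564, -183, 72), (212, 597, -221, 38), (214, 590, -213, 39), (216, 583, -205, 39), (218, 575, -197, 40), (220, 572, -194, 37), (222, 567, -188, 37)]
365 [(204, 548, -175, 98), (206, 548, -175, 93), (208, 550, -178, 85), (210, 551, -179, 80), (212, 550, -178, 75), (214, 586, -220, 37), (216, 581, -214, 36), (218, 573, -206, 37), (220, 565, -196, 40), (222, 563, -194, 35)]
368 [(204, 541, -177, 100), (206, 542, -179, 94), (208, 540, -177, 90), (210, 541, -179, 84), (212, 540, -178, 79), (214, 541, -179, 73), (216, 580, -224, 33), (218, 568, -211, 38), (220, 561, -203, 3
[... 218 characters left out ...]
-208, 39), (222, 551, -203, 37)]
374 [(204, 539, -195, 94), (206, 538, -195, 89), (208, 539, -196, 83), (210, 629, -303, 0), (212, 621, -294, 0), (214, 617, -290, -2), (216, 608, -280, -1), (218, 560, -223, 36), (220, 550, -212, 39), (222, 546, -207, 38)]
377 [(204, 647, -335, -2), (206, 640, -327, -2), (208, 632, -318, -2), (210, 624, -309, -1), (212, 618, -302, -2), (214, 609, -292, 0), (216, 603, -286, -1), (218, 597, -278, -1), (220, 549, -222, 36), (222, 540, -212, 38)]
380 [(204, 642, -342, -3), (206, 632, -330, -1), (208, 623, -320, 0), (210, 617, -313, 0), (212, 608, -303, 1), (214, 605, -299, -1), (216, 599, -293, -2), (218, 588, -280, 1), (220, 585, -277, -2), (222, 535, -217, 38)]
```

View pics/s4.png

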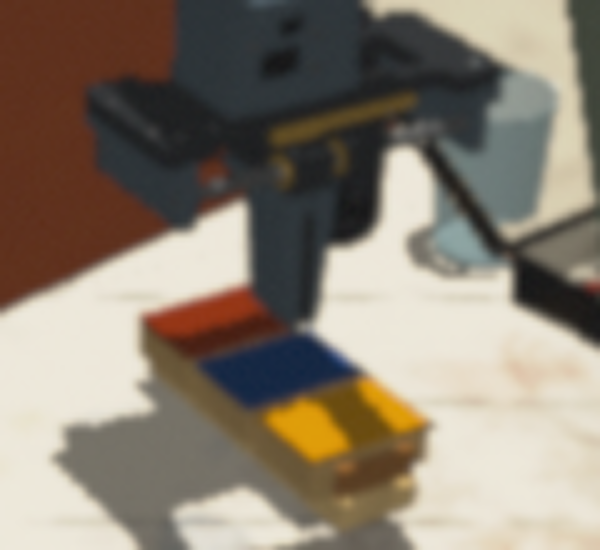

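The scene depth puts the closed fingertips at about z = 69, but the TCP reading of 57 implies 46, so the fingers are about 23 mm higher than stated. I'll open them and measure again.

Emit:
{"fn": "jog_arm", "kwargs": {"deltas": [[[0, 0, 0], [0, 0, 0], 1], [[0, 0, 0], [0, 0, 0], 1], [[0, 0, 0], [0, 0, 0], 1], [[0, 0, 0], [0, 0, 0], 1], [[0, 0, 0], [0, 0, 0], 1]]}}

```text
t: 3.45
tool_pos: [557.1, -190.0, 55.5]
ee_rot: [0.993, -0.12, -0.001, -0.001]
force: [-0.3, 0.3, 0.9]
gripper_width: 37.5
```

Emit:
{"fn": "jog_arm", "kwargs": {"deltas": [[[0, 0, 0], [0, 0, 0], 1], [[0, 0, 0], [0, 0, 0], 1], [[0, 0, 0], [0, 0, 0], 1], [[0, 0, 0], [0, 0, 0], 1], [[0, 0, 0], [0, 0, 0], 1]]}}

```text
t: 3.95
tool_pos: [557.1, -190.0, 55.5]
ee_rot: [0.993, -0.12, -0.001, -0.001]
force: [0.5, 0.4, 0.4]
gripper_width: 77.8
```

```bash
cat >> h.py <<'E'
def cloud(n):
    c=imaging.get_calibration(n);p,d=imaging.capture(n);K=np.array(c["camera_matrix"]);T=np.array(c["extrinsics"])
    v,u=np.mgrid[0:480,0:640];P=np.stack([(u-K[0,2])/K[0,0]*d,(v-K[1,2])/K[1,1]*d,d],-1)@T[:3,:3].T+T[:3,3]
    return p,d,P
E
python3 - <<'E'
from h import *
s=manip.get_state();print(s["tool_pos"],s["gripper_width"])
p,d,P=cloud("scene");np.save("pics/s5P.npy",P)
cv2.imwrite('pics/s5.png',cv2.resize(p[150:270,310:430,::-1],None,fx=5,fy=5,interpolation=cv2.INTER_CUBIC))
q=R.from_quat(s["ee_rot"]);L=q.inv().apply((P-s["tool_pos"]).reshape(-1,3)).reshape(P.shape)
m=(np.abs(L[...,0])<22)&(np.abs(L[...,1])<70)&(P[...,2]>44)&(P[...,2]<140)&(d>0)
for sg in(-1,1):
    k=m&(L[...,1]*sg>0);print(sg,k.sum(),np.percentile(P[k][:,2],[0,1,3,50]).round(1),np.percentile(L[k],[2,98],axis=0).round(1).tolist())
E
```

```text
[ 557.12810521 -190.01181172   55.50899932] 77.78502240617864
-1 260 [ 66.   68.6  71.1 102.2] [[-19.6, -52.1, -79.4], [15.5, -38.8, -14.8]]
1 323 [ 66.2  68.3  70.2 105. ] [[-19.8, 37.2, -82.6], [15.1, 51.0, -13.8]]
```

View pics/s5.png

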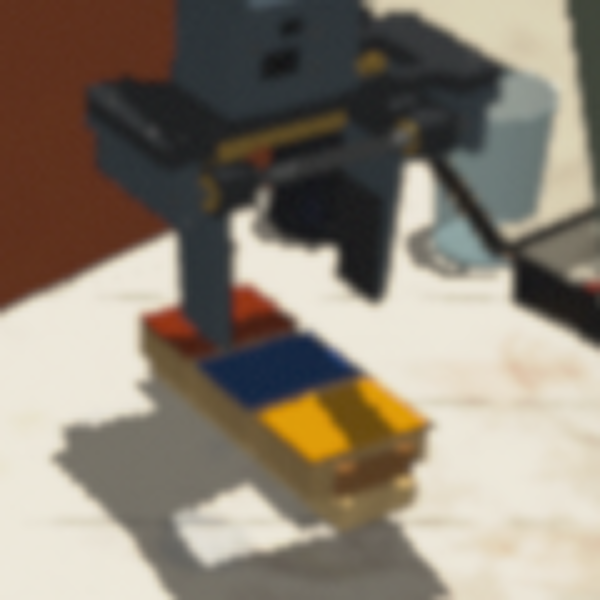

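With the jaws open, the tips are at z ≈ 66-68 while the TCP reads 55.5. So the tips are about 11 mm behind the reported TCP, not ahead of it. This agrees with the first close clearing the block at a reading of 30.7. I'll use tip_z ≈ TCP_z + 11 from here.

Emit:
{"fn": "jog_arm", "kwargs": {"deltas": [[[0, 0, 0], [0, 0, 0.0], 1], [[0, 0, 0], [0, 0, 0.0], 1], [[0, 0, 0], [0, 0, 0.08], 1], [[0, 0, 0], [0, 0, 0.14], 1], [[0, 0, 0], [0, 0, 0.184], 1]]}}

```text
t: 4.5
tool_pos: [556.7, -189.8, 8.6]
ee_rot: [0.993, -0.12, -0.001, -0.001]
force: [-0.8, 0.2, -0.8]
gripper_width: 91.0
```

Run:
```python
from h import *
plan([557.2,-190,9.5],-103.6)
s=manip.get_state()
p,d,P=cloud("scene")
cv2.imwrite('pics/s6.png',cv2.resize(p[150:270,310:430,::-1],None,fx=5,fy=5,interpolation=cv2.INTER_CUBIC))
```

```text
t 4.5 tcp [ 556.7 -189.8    8.6] psi -103.8 F [-0.8  0.2 -0.8] w 91.0 j [-0.35  0.52  1.78  0.    0.85  1.46]
turn [-0.0004, 0.0005, -0.0004] shift [0.0023, 0.0004, -0.0036]
```

View pics/s6.png

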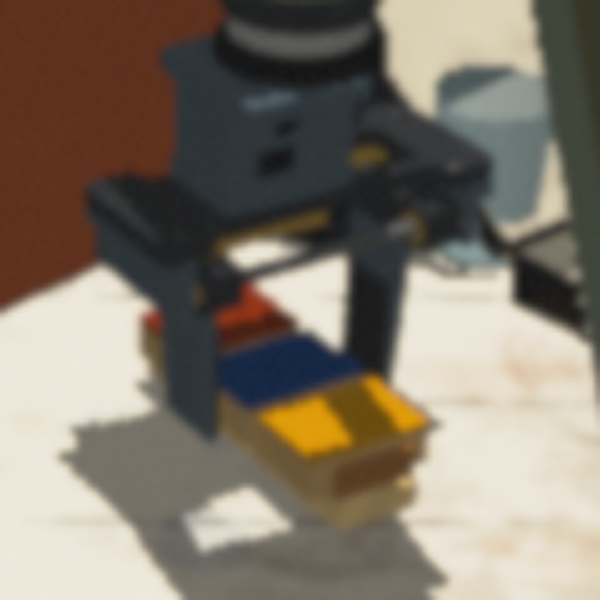

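The fingers now straddle blue's two ends, below its top face, so I'll close.

Emit:
{"fn": "jog_arm", "kwargs": {"deltas": [[[0, 0, 0], [0.002, 0, -0.002], -0.5], [[0, 0, 0], [0.002, 0, -0.002], -0.5], [[0, 0, 0], [0.002, 0, -0.002], -1], [[0, 0, 0], [0.002, 0, -0.002], -1], [[0, 0, 0], [0.002, 0, -0.002], -1]], "force": 25}}

```text
t: 5.05
tool_pos: [556.7, -189.7, 8.3]
ee_rot: [0.993, -0.12, -0.002, -0.001]
force: [-0.3, 0.1, 1.9]
gripper_width: 66.0
```

Gripped at 66.0 mm. I'll lift.

Emit:
{"fn": "jog_arm", "kwargs": {"deltas": [[[0, 0, 0], [0, 0, -0.04], -1], [[0, 0, 0], [0, 0, -0.1], -1], [[0, 0, 0], [0, 0, -0.2], -1], [[0, 0, 0], [0, 0, -0.3], -1], [[0, 0, 0], [0, 0, -0.3], -1]]}}

```text
t: 5.55
tool_pos: [559.6, -190.9, 87.4]
ee_rot: [0.993, -0.12, 0.002, -0.001]
force: [0.1, -0.1, -0.5]
gripper_width: 65.8
```

Run:
```python
from h import *
plan([510,-20,83],-103.6)
p,d,P=cloud("scene")
cv2.imwrite('pics/s7.png',cv2.resize(p[130:270,310:430,::-1],None,fx=4,fy=4,interpolation=cv2.INTER_CUBIC))
```

```text
t 5.55 tcp [ 559.6 -190.9   87.4] psi -103.8 F [ 0.1 -0.1 -0.5] w 65.8 j [-0.35  0.43  1.69  0.    1.01  1.46]
turn [-0.0003, -0.0007, -0.0004] shift [-0.3553, -0.6168, 0.0172]
```

View pics/s7.png

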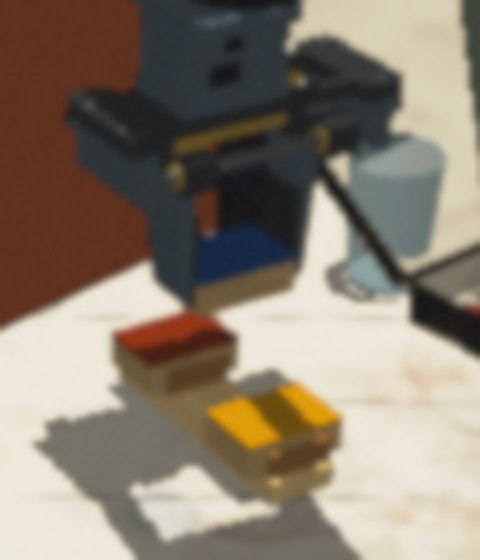

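Blue is held level between the fingers, with ochre and sienna still in their slots. Next is the set-down spot.

Emit:
{"fn": "jog_arm", "kwargs": {"deltas": [[[0, 0, 0], [-0.355, -0.617, 0.0], -1], [[0, 0, 0], [-0.355, -0.617, 0.0], -1], [[0, 0, 0], [-0.355, -0.617, 0], -1], [[0, 0, 0], [-0.355, -0.617, 0], -1], [[0, 0, 0], [-0.355, -0.617, 0], -1]]}}

```text
t: 6.1
tool_pos: [506.1, -16.5, 84.6]
ee_rot: [0.993, -0.118, -0.002, -0.001]
force: [0.1, -0.1, -1.3]
gripper_width: 65.9
```

Run:
```python
from h import *
plan([510,-20,-5],-103.6)
```

```text
t 6.1 tcp [506.1 -16.5  84.6] psi -103.5 F [ 0.1 -0.1 -1.3] w 65.9 j [-0.06  0.32  1.89  0.    0.94  1.75]
turn [-0.0003, 0.0006, 0.0002] shift [0.0197, 0.0106, 0.3581]
```

Emit:
{"fn": "jog_arm", "kwargs": {"deltas": [[[0, 0, 0], [0, 0, 0.12], -1], [[0, 0, 0], [0, 0, 0.24], -1], [[0, 0, 0], [0, 0, 0.32], -1], [[0, 0, 0], [0, 0, 0.345], -1], [[0, 0, 0], [0, 0, 0.352], -1]]}}

```text
t: 6.6
tool_pos: [505.3, -16.8, -4.5]
ee_rot: [0.993, -0.118, -0.003, -0.001]
force: [-0.2, -0.7, -1.0]
gripper_width: 65.7
```

Run:
```python
from h import *
plan([510,-20,-7.7],-103.6)
```

```text
t 6.6 tcp [505.3 -16.8  -4.5] psi -103.6 F [-0.2 -0.7 -1. ] w 65.7 j [-0.06  0.44  1.98  0.    0.72  1.75]
turn [-0.0002, 0.0009, 0.0001] shift [0.0215, 0.0081, 0.0128]
```

Emit:
{"fn": "jog_arm", "kwargs": {"deltas": [[[0, 0, 0], [0, 0, 0.005], -1], [[0, 0, 0], [0, 0, 0.009], -1], [[0, 0, 0], [0, 0, 0.013], -1], [[0, 0, 0], [0, 0, 0.013], -1]]}}

```text
t: 7.0
tool_pos: [505.6, -16.8, -7.2]
ee_rot: [0.993, -0.118, -0.002, -0.001]
force: [-1.1, -0.6, 0.0]
gripper_width: 65.9
```

Run:
```python
from h import *
plan([510,-20,-7.7],-103.6)
```

```text
t 7.0 tcp [505.6 -16.8  -7.2] psi -103.6 F [-1.1 -0.6  0. ] w 65.9 j [-0.06  0.44  1.99  0.    0.72  1.75]
turn [-0.0003, 0.0008, 0.0001] shift [0.0201, 0.0083, 0.0018]
```

Emit:
{"fn": "jog_arm", "kwargs": {"deltas": [[[0, 0, 0], [0, 0, 0.004], -1], [[0, 0, 0], [0, 0, 0.007], -1], [[0, 0, 0], [0, 0, 0.007], -1]]}}

```text
t: 7.3
tool_pos: [505.9, -16.8, -7.8]
ee_rot: [0.993, -0.118, -0.002, -0.001]
force: [-1.7, -0.5, 8.7]
gripper_width: 66.3
```

Bench contact at a TCP reading of -7.8 (8.7 N), as expected. I'll release.

Emit:
{"fn": "jog_arm", "kwargs": {"deltas": [[[0, 0, 0], [0, 0, 0], 1], [[0, 0, 0], [0, 0, 0], 1], [[0, 0, 0], [0, 0, 0], 1], [[0, 0, 0], [0, 0, 0], 1], [[0, 0, 0], [0, 0, 0], 1]]}}

```text
t: 7.8
tool_pos: [505.8, -16.8, -8.0]
ee_rot: [0.993, -0.118, -0.002, -0.001]
force: [-0.5, -0.2, 0.5]
gripper_width: 91.0
```

Emit:
{"fn": "jog_arm", "kwargs": {"deltas": [[[0, 0, 0], [0, 0, -0.1], 1], [[0, 0, 0], [0, 0, -0.2], 1], [[0, 0, 0], [0, 0, -0.35], 1], [[0, 0, 0], [0, 0, -0.5], 1], [[0, 0, 0], [0, 0, -0.5], 1]]}}

```text
t: 8.3
tool_pos: [510.0, -17.4, 121.9]
ee_rot: [0.993, -0.118, 0.004, -0.001]
force: [-0.1, 0.2, 0.4]
gripper_width: 91.3
```

Run:
```python
from h import *
plan([505.9,-16.8,60],-13.6)
c=imaging.get_calibration("wrist")
p,d=imaging.capture("wrist");cv2.imwrite('pics/w8.png',p[:,:,::-1]);np.save("pics/w8.npy",p)
H,S,V=cv2.split(cv2.cvtColor(p,cv2.COLOR_RGB2HSV))
m=(H>100)&(H<130)&(S>110)&(V>40);m[:150]=0;m[320:]=0;m[:,:200]=0;m[:,450:]=0
fbox(m,24,c,"blue")
```

```text
t 8.3 tcp [510.  -17.4 121.9] psi -103.6 F [-0.1  0.2  0.4] w 91.3 j [-0.06  0.28  1.83  0.    1.02  1.75]
turn [0.0004, -0.0013, -0.2499] shift [-0.0182, 0.0026, 0.2475]
blue [ 316  213   54   55 2023] [505.1 -28. ] [41.3 43.9] 76.7
```

View pics/w8.png

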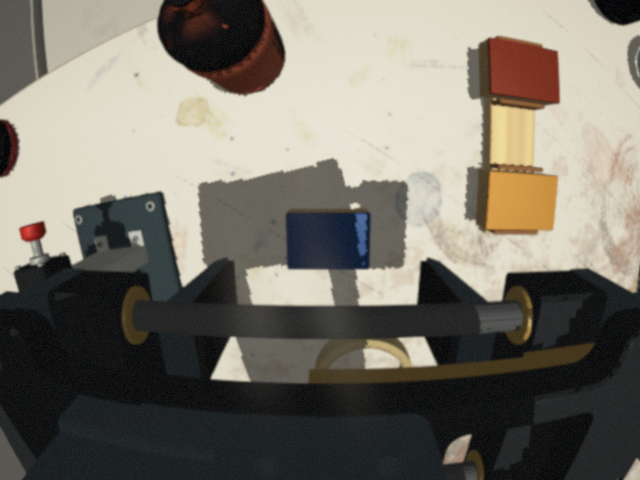

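Blue stands on the bench face up with corners at about (288,211) to (369,270). I'll locate its centre and work out the turned grasp.

Run:
```python
from h import *
c=imaging.get_calibration("wrist")
W=fray([(288,211),(370,211),(369,270),(287,270)],24,c);print(W.round(1),W.mean(0))
p=np.load("pics/w8.npy");H,S,V=cv2.split(cv2.cvtColor(p,cv2.COLOR_RGB2HSV))
m=(H>95)&(H<135)&(S>80)&(V>15);m[:190]=0;m[290:]=0;m[:,:270]=0;m[:,390:]=0
m=cv2.morphologyEx(m.astype(np.uint8),cv2.MORPH_OPEN,np.ones((5,5)));fbox(m,24,c,"blue")
```

```text
[[536.    7.4  24. ]
 [521.2 -53.8  24. ]
 [474.7 -43.1  24. ]
 [490.1  20.7  24. ]] [505.48498908 -17.21230509  24.        ]
blue [ 287  213   83   55 3764] [505.9 -16.8] [63.7 43.6] 76.7
```

Emit:
{"fn": "jog_arm", "kwargs": {"deltas": [[[0, 0, -0.125], [-0.018, 0.002, 0.2], 1], [[0, 0, -0.125], [-0.018, 0.002, 0.2], 1], [[0, 0, -0.125], [-0.018, 0.002, 0.2], 1], [[0, 0, -0.125], [-0.018, 0.002, 0.2], 1], [[0, 0, -0.125], [-0.018, 0.002, 0.2], 1]]}}

```text
t: 8.85
tool_pos: [502.4, -16.5, 67.7]
ee_rot: [0.966, 0.257, -0.0, -0.001]
force: [0.7, -0.6, 0.5]
gripper_width: 91.4
```

Run:
```python
from h import *
plan([505.9,-17,60],-13.4)
```

```text
t 8.85 tcp [502.4 -16.5  67.7] psi -60.2 F [ 0.7 -0.6  0.5] w 91.4 j [-0.06  0.34  1.92  0.    0.89  0.99]
turn [-0.0004, -0.0002, -0.1301] shift [0.011, 0.0088, 0.0308]
```

Emit:
{"fn": "jog_arm", "kwargs": {"deltas": [[[0, 0, -0.13], [0.011, 0.009, 0.03], 1], [[0, 0, -0.13], [0.011, 0.009, 0.03], 1], [[0, 0, -0.13], [0.011, 0.009, 0.03], 1], [[0, 0, -0.13], [0.011, 0.009, 0.03], 1], [[0, 0, -0.13], [0.011, 0.009, 0.03], 1]]}}

```text
t: 9.35
tool_pos: [504.6, -17.0, 58.6]
ee_rot: [0.805, 0.593, -0.001, -0.002]
force: [-0.6, -0.4, 0.1]
gripper_width: 91.3
```

Emit:
{"fn": "jog_arm", "kwargs": {"deltas": [[[0, 0, -0.01], [0, 0, 0], 1], [[0, 0, -0.01], [0, 0, 0], 1]]}}

```text
t: 9.55
tool_pos: [503.3, -16.9, 57.1]
ee_rot: [0.786, 0.618, -0.002, -0.004]
force: [0.1, 0.0, 0.3]
gripper_width: 91.0
```

Run:
```python
from h import *
plan([505.9,-17,-5],-13.4)
```

```text
t 9.55 tcp [503.3 -16.9  57.1] psi -13.7 F [0.1 0.  0.3] w 91.0 j [-0.06  0.35  1.92  0.    0.88  0.18]
turn [-0.0013, -0.0002, -0.0008] shift [0.0019, 0.0124, 0.2482]
```

Emit:
{"fn": "jog_arm", "kwargs": {"deltas": [[[-0.001, 0, -0.001], [0.001, 0.011, 0.08], 1], [[-0.001, 0, -0.001], [0.001, 0.011, 0.17], 1], [[-0.001, 0, -0.001], [0.001, 0.011, 0.24], 1], [[-0.001, 0, -0.001], [0.001, 0.011, 0.248], 1], [[-0.001, 0, -0.001], [0.001, 0.011, 0.248], 1]]}}

```text
t: 10.05
tool_pos: [504.9, -17.1, -5.6]
ee_rot: [0.785, 0.62, -0.001, -0.002]
force: [0.6, 0.0, 0.1]
gripper_width: 91.2
```

Run:
```python
from h import *
plan([505.9,-17,-5],-13.4)
```

```text
t 10.05 tcp [504.9 -17.1  -5.6] psi -13.4 F [0.6 0.  0.1] w 91.2 j [-0.06  0.44  1.99  0.    0.72  0.17]
turn [-0.0006, -0.0001, 0.0001] shift [0.0012, 0.0037, -0.0023]
```

Emit:
{"fn": "jog_arm", "kwargs": {"deltas": [[[0, 0, 0], [0.001, 0.003, -0.001], -0.5], [[0, 0, 0], [0.001, 0.003, -0.001], -1], [[0, 0, 0], [0.001, 0.003, -0.001], -1], [[0, 0, 0], [0.001, 0.003, -0.001], -1], [[0, 0, 0], [0.001, 0.003, -0.001], -1]], "force": 45}}

```text
t: 10.55
tool_pos: [505.8, -17.0, -5.0]
ee_rot: [0.785, 0.62, -0.001, -0.002]
force: [-0.6, 0.4, -0.2]
gripper_width: 54.1
```

Emit:
{"fn": "jog_arm", "kwargs": {"deltas": [[[0, 0, 0], [0, 0, 0], -1], [[0, 0, 0], [0, 0, 0], -1], [[0, 0, 0], [0, 0, 0], -1]]}}

```text
t: 10.85
tool_pos: [506.0, -17.0, -4.9]
ee_rot: [0.785, 0.62, -0.001, -0.001]
force: [-0.7, 0.0, 1.7]
gripper_width: 45.8
```

Run:
```python
from h import *
plan([502,-17,195],-50)
```

```text
t 10.85 tcp [506.  -17.   -4.9] psi -13.4 F [-0.7  0.   1.7] w 45.8 j [-0.06  0.44  1.98  0.    0.72  0.17]
turn [-0.0005, 0.0, 0.1018] shift [-0.0029, -0.0178, -0.7995]
```

Emit:
{"fn": "jog_arm", "kwargs": {"deltas": [[[0, 0, 0], [0, 0, -0.1], -1], [[0, 0, 0], [0, 0, -0.3], -1], [[0, 0, 0.02], [0, 0, -0.5], -1], [[0, 0, 0.04], [0, 0, -0.7], -1], [[0, 0, 0.06], [0, 0, -0.8], -1]]}}

```text
t: 11.35
tool_pos: [508.2, -17.4, 199.6]
ee_rot: [0.888, 0.46, 0.002, 0.0]
force: [-0.1, -0.0, -1.0]
gripper_width: 45.2
```

Run:
```python
from h import *
plan([502,175,200],-96.6)
```

```text
t 11.35 tcp [508.2 -17.4 199.6] psi -35.3 F [-0.1 -0.  -1. ] w 45.2 j [-0.06  0.21  1.72  0.    1.21  0.56]
turn [0.0001, -0.0007, 0.1704] shift [0.6141, -0.4647, -0.0006]
```

I'll stop short of the magazine, with it under the wrist camera, to refine its position.

Run:
```python
from h import *
plan([425,160,210],-96.6)
```

```text
t 11.35 tcp [508.2 -17.4 199.6] psi -35.3 F [-0.1 -0.  -1. ] w 45.2 j [-0.06  0.21  1.72  0.    1.21  0.56]
turn [0.0001, -0.0007, 0.1704] shift [0.3875, -0.6814, -0.042]
```

Emit:
{"fn": "jog_arm", "kwargs": {"deltas": [[[0, 0, 0.17], [0.388, -0.68, -0.042], -1], [[0, 0, 0.17], [0.388, -0.68, -0.042], -1], [[0, 0, 0.17], [0.388, -0.68, -0.042], -1], [[0, 0, 0.17], [0.388, -0.68, -0.042], -1], [[0, 0, 0.17], [0.388, -0.68, -0.042], -1]]}}

```text
t: 11.85
tool_pos: [423.6, 162.3, 210.1]
ee_rot: [0.99, 0.138, 0.001, -0.002]
force: [0.1, -0.4, -1.3]
gripper_width: 45.5
```

Emit:
{"fn": "jog_arm", "kwargs": {"deltas": [[[0, 0, 0.053], [0, 0, 0], -1], [[0, 0, 0.053], [0, 0, 0], -1], [[0, 0, 0.053], [0, 0, 0], -1], [[0, 0, 0.053], [0, 0, 0], -1]]}}

```text
t: 12.25
tool_pos: [423.2, 162.3, 209.9]
ee_rot: [1.0, -0.028, 0.0, -0.001]
force: [-0.5, -0.7, -0.7]
gripper_width: 45.7
```

Run:
```python
from h import *
plan([502,175,210],-96.6)
c=imaging.get_calibration("wrist")
p,d=imaging.capture("wrist");cv2.imwrite('pics/w9.png',p[:,:,::-1]);np.save("pics/w9.npy",p);np.save("pics/w9d.npy",d)
np.save("pics/w9T.npy",c["extrinsics"])
```

```text
t 12.25 tcp [423.2 162.3 209.9] psi -93.2 F [-0.5 -0.7 -0.7] w 45.7 j [0.34 0.12 1.81 0.   1.21 1.96]
turn [-0.0005, -0.0, 0.0096] shift [0.312, -0.068, -0.0002]
```

View pics/w9.png

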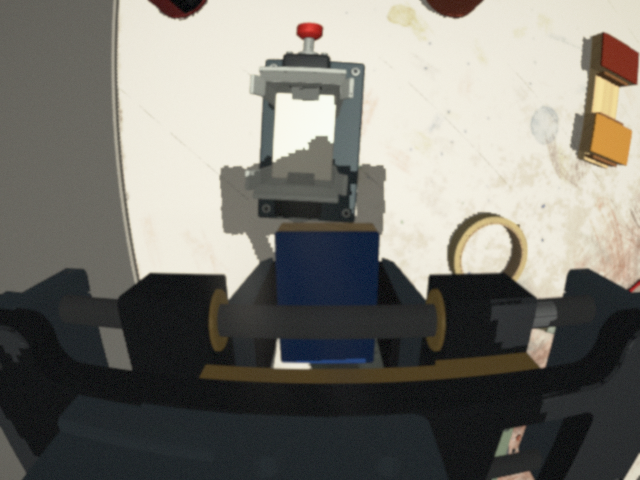

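Blue is held at (325,290). The magazine's column opening is clearly visible around (305,135), and the bench blocks and the tape are undisturbed. I'll enlarge it.

Run:
```python
from h import *
p=np.load("pics/w9.npy")[15:235,235:380]
cv2.imwrite("pics/w9c.png",cv2.resize(p[:,:,::-1],None,fx=3.6,fy=2.7,interpolation=cv2.INTER_CUBIC)) if 0 else cv2.imwrite("pics/w9c.png",cv2.resize(p[30:210,:,::-1],None,fx=3.3,fy=3.3,interpolation=cv2.INTER_CUBIC))
```

```text
(no output)
```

View pics/w9c.png

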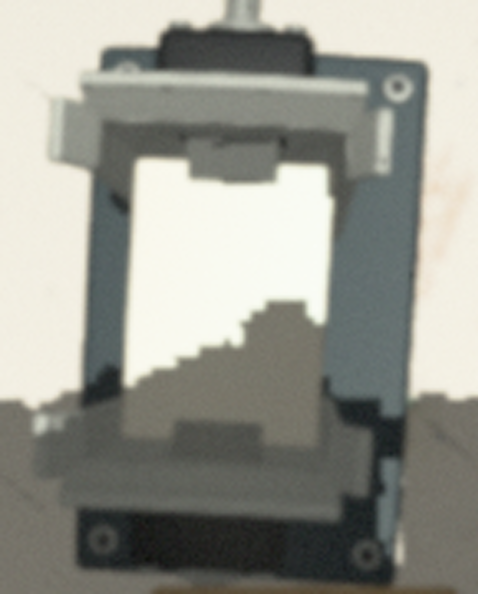

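Run:
```python
from h import *
c=imaging.get_calibration("wrist");print(np.array(c["extrinsics"])[:3,3].round(0))
for nm,z,pts in(("base",10,[(102,45),(428,62),(393,582),(77,567)]),("white",110,[(133,157),(334,165),(319,447),(122,440)])):
    W=fray(np.array(pts)/3.3+[235,45]-0.35,z,c)[:,:2];print(nm,W.round(1).tolist(),"mean",W.mean(0).round(1))
    for a,b in((0,1),(3,2),(3,0),(2,1)):
        e=W[b]-W[a];print(np.linalg.norm(e).round(1),np.degrees(np.arctan2(e[1],e[0])).round(1))
```

```text
[492. 158. 395.]
base [[592.8, 217.5], [580.3, 116.1], [414.6, 135.4], [425.4, 236.8]] mean [503.3 176.4]
102.2 -97.0
102.0 -96.0
168.5 -6.6
166.8 -6.7
white [[538.5, 196.2], [533.3, 150.1], [467.6, 157.2], [472.2, 203.1]] mean [502.9 176.6]
46.4 -96.5
46.1 -95.7
66.7 -5.9
66.1 -6.1
```

Wrist view: magazine at (503.0, 176.5), yaw -6.4°. The top camera gave (502.0, 175.2), -6.6°. I'll use the wrist value, because it read the block on the bench within 0.5 mm of the TCP.

Run:
```python
from h import *
plan([503,176.5,190],-96.4)
```

```text
t 12.3 tcp [423.3 162.3 209.9] psi -93.1 F [ 0.6 -0.1 -0.4] w 45.5 j [0.34 0.12 1.81 0.   1.21 1.96]
turn [-0.0005, -0.0001, 0.0091] shift [0.3153, -0.074, 0.0801]
```

Emit:
{"fn": "jog_arm", "kwargs": {"deltas": [[[0, 0, 0.009], [0.08, -0.02, 0.02], -1], [[0, 0, 0.009], [0.2, -0.045, 0.05], -1], [[0, 0, 0.009], [0.29, -0.07, 0.075], -1], [[0, 0, 0.009], [0.315, -0.074, 0.08], -1], [[0, 0, 0.009], [0.315, -0.074, 0.08], -1]]}}

```text
t: 12.8
tool_pos: [503.0, 176.3, 189.3]
ee_rot: [0.998, -0.055, -0.001, -0.001]
force: [-0.8, -0.3, -0.6]
gripper_width: 45.7
```

Run:
```python
from h import *
plan([503,176.5,165],-96.4)
p,d=imaging.capture("wrist");cv2.imwrite('pics/w10.png',p[:,:,::-1])
p,d,P=cloud("scene");cv2.imwrite('pics/s10.png',cv2.resize(p[170:360,190:330,::-1],None,fx=4,fy=3.0 if 0 else 3,interpolation=cv2.INTER_CUBIC))
```

```text
t 12.8 tcp [503.  176.3 189.3] psi -96.4 F [-0.8 -0.3 -0.6] w 45.7 j [0.31 0.26 1.68 0.   1.2  1.99]
turn [-0.0004, 0.0002, 0.0001] shift [0.0, -0.0007, 0.0972]
```

View pics/w10.png

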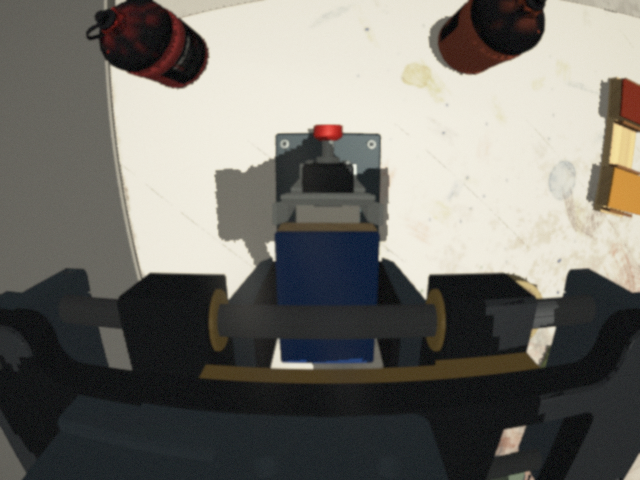

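View pics/s10.png

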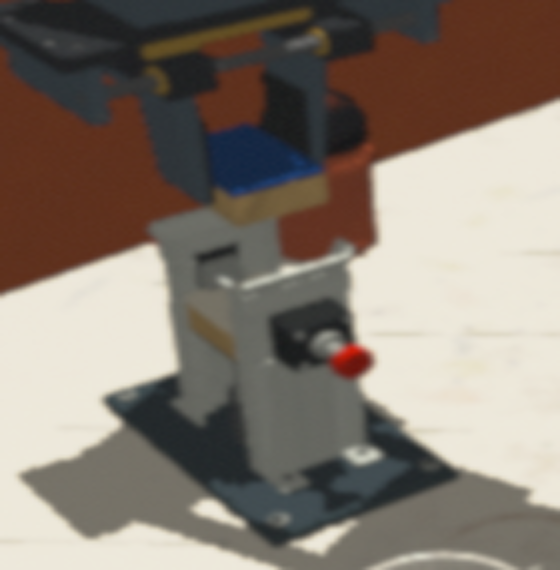

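The block hangs level and aligned above the mouth. I'll lower it in steps while watching the force.

Emit:
{"fn": "jog_arm", "kwargs": {"deltas": [[[0, 0, 0], [0, -0.001, 0.05], -1], [[0, 0, 0], [0, -0.001, 0.09], -1], [[0, 0, 0], [0, -0.001, 0.12], -1], [[0, 0, 0], [0, -0.001, 0.14], -1], [[0, 0, 0], [0, -0.001, 0.14], -1]]}}

```text
t: 13.4
tool_pos: [501.4, 176.4, 154.0]
ee_rot: [0.998, -0.055, -0.001, -0.001]
force: [-0.2, -0.2, -1.5]
gripper_width: 46.0
```

Run:
```python
from h import *
plan([503,176.5,140],-96.4)
```

```text
t 13.4 tcp [501.4 176.4 154. ] psi -96.3 F [-0.2 -0.2 -1.5] w 46.0 j [0.31 0.29 1.73 0.   1.12 2.  ]
turn [-0.0003, 0.0004, 0.0001] shift [0.0066, -0.0011, 0.056]
```

Emit:
{"fn": "jog_arm", "kwargs": {"deltas": [[[0, 0, 0], [0.006, -0.001, 0.0], -1], [[0, 0, 0], [0.006, -0.001, 0.015], -1], [[0, 0, 0], [0.006, -0.001, 0.03], -1], [[0, 0, 0], [0.006, -0.001, 0.04], -1], [[0, 0, 0], [0.006, -0.001, 0.045], -1]]}}

```text
t: 13.9
tool_pos: [502.7, 176.4, 142.4]
ee_rot: [0.998, -0.055, -0.002, -0.001]
force: [0.3, -1.0, -1.7]
gripper_width: 45.7
```

Run:
```python
from h import *
plan([503,176.5,125],-96.4)
print(manip.get_state()["moment"].round(2))
```

```text
t 13.9 tcp [502.7 176.4 142.4] psi -96.4 F [ 0.3 -1.  -1.7] w 45.7 j [0.31 0.3  1.75 0.   1.1  1.99]
turn [-0.0003, 0.0005, 0.0001] shift [0.0015, -0.0004, 0.0696]
[ 0.01  0.01 -0.  ]
```

The underside is at 147, inside the straight guides, with no side force. I'll continue to the catches.

Emit:
{"fn": "jog_arm", "kwargs": {"deltas": [[[0, 0, 0], [0.001, 0, 0.02], -1], [[0, 0, 0], [0.001, 0, 0.04], -1], [[0, 0, 0], [0.001, 0, 0.06], -1], [[0, 0, 0], [0.001, 0, 0.08], -1], [[0, 0, 0], [0.001, 0, 0.085], -1]]}}

```text
t: 14.4
tool_pos: [502.4, 176.3, 120.3]
ee_rot: [0.998, -0.055, -0.002, -0.001]
force: [-0.5, -0.5, -1.1]
gripper_width: 46.1
```

Run:
```python
from h import *
plan([503,176.5,116],-96.4)
p,d,P=cloud("scene");cv2.imwrite('pics/s11.png',cv2.resize(p[170:360,190:330,::-1],None,fx=4,fy=3,interpolation=cv2.INTER_CUBIC))
```

```text
t 14.4 tcp [502.4 176.3 120.3] psi -96.4 F [-0.5 -0.5 -1.1] w 46.1 j [0.31 0.32 1.78 0.   1.05 1.99]
turn [-0.0002, 0.0007, 0.0001] shift [0.0024, -0.0011, 0.0173]
```

View pics/s11.png

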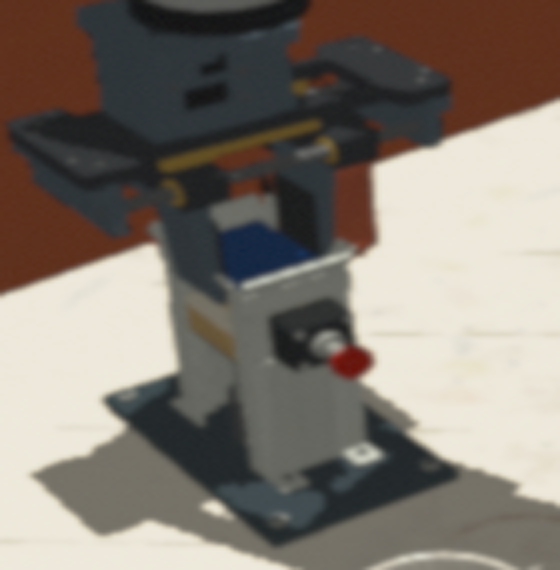

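The block is in the guides with its underside at about 125 and no resistance. Before pressing I'll check how much room the gripper body has above the guides.

Run:
```python
from h import *
s=manip.get_state();p,d,P=cloud("scene")
q=R.from_quat(s["ee_rot"]);L=q.inv().apply((P-s["tool_pos"]).reshape(-1,3)).reshape(P.shape)
print(s["tool_pos"].round(1))
m=(d>0)&(np.abs(L[...,1])<95)&(L[...,0]>-60)&(L[...,0]<60)&(P[...,2]>165)&(P[...,2]<300)
X=L[m]
for x0 in range(-60,60,10):
    for y0 in range(-95,95,19):
        k=X[(X[:,0]>=x0)&(X[:,0]<x0+10)&(X[:,1]>=y0)&(X[:,1]<y0+19)]
        if len(k)>2: print((x0,y0),len(k),"z above tcp min",round(-k[:,2].max(),0),end=" | ")
    print()
k=(d>0)&(np.abs(P[...,0]-503)<60)&(np.abs(P[...,1]-176)<35)&(P[...,2]>130)&(P[...,2]<175)
print(np.percentile(P[k][:,2],[50,90,98]))
```

```text
[502.5 176.3 120.5]

(-50, -38) 3 z above tcp min 99.0 | (-50, 19) 4 z above tcp min 105.0 | 
(-40, -95) 149 z above tcp min 93.0 | (-40, -76) 128 z above tcp min 92.0 | (-40, -57) 108 z above tcp min 96.0 | (-40, -38) 91 z above tcp min 96.0 | (-40, -19) 36 z above tcp min 102.0 | (-40, 0) 38 z above tcp min 101.0 | (-40, 19) 98 z above tcp min 94.0 | (-40, 38) 76 z above tcp min 95.0 | (-40, 57) 134 z above tcp min 90.0 | (-40, 76) 99 z above tcp min 92.0 | 
(-30, -95) 68 z above tcp min 92.0 | (-30, -76) 43 z above tcp min 107.0 | (-30, -57) 277 z above tcp min 90.0 | (-30, -38) 271 z above tcp min 108.0 | (-30, -19) 266 z above tcp min 104.0 | (-30, 0) 287 z above tcp min 103.0 | (-30, 19) 122 z above tcp min 60.0 | (-30, 38) 84 z above tcp min 113.0 | (-30, 57) 77 z above tcp min 91.0 | (-30, 76) 22 z above tcp min 95.0 | 
(-20, -95) 60 z above tcp min 93.0 | (-20, -76) 40 z above tcp min 132.0 | (-20, -57) 119 z above tcp min 86.0 | (-20, -38) 194 z above tcp min 45.0 | (-20, -19) 94 z above tcp min 142.0 | (-20, 0) 14 z above tcp min 144.0 | (-20, 19) 186 z above tcp min 45.0 
[... 611 characters left out ...]
.0 | 
(10, -95) 55 z above tcp min 92.0 | (10, -76) 35 z above tcp min 132.0 | (10, -57) 81 z above tcp min 86.0 | (10, -38) 22 z above tcp min 45.0 | (10, 19) 39 z above tcp min 45.0 | (10, 38) 50 z above tcp min 114.0 | (10, 57) 54 z above tcp min 92.0 | (10, 76) 15 z above tcp min 133.0 | 
(20, -95) 57 z above tcp min 91.0 | (20, -76) 27 z above tcp min 132.0 | (20, -57) 18 z above tcp min 133.0 | (20, 38) 27 z above tcp min 106.0 | (20, 57) 42 z above tcp min 92.0 | (20, 76) 21 z above tcp min 132.0 | 
(30, -95) 32 z above tcp min 93.0 | (30, -76) 22 z above tcp min 133.0 | (30, 57) 21 z above tcp min 105.0 | (30, 76) 12 z above tcp min 132.0 | 


[148.28454668 162.32355013 172.28324853]
```

The body sits about 92-95 mm above the TCP, so it stays some 8 mm clear of the guides at full press. I'll lower until it touches the catches.

Emit:
{"fn": "jog_arm", "kwargs": {"deltas": [[[0, 0, 0], [0.002, -0.001, 0.008], -1], [[0, 0, 0], [0.002, -0.001, 0.015], -1], [[0, 0, 0], [0.002, -0.001, 0.018], -1], [[0, 0, 0], [0.002, -0.001, 0.02], -1]], "force": 55}}

```text
t: 14.9
tool_pos: [503.1, 176.7, 116.3]
ee_rot: [0.998, -0.055, -0.002, -0.001]
force: [-1.3, 0.2, 5.4]
gripper_width: 45.4
```

It rests on the catches at a TCP reading of 116.3, so its underside is at 121.2 as specified, with 5.4 N. Now I'll press.

Emit:
{"fn": "jog_arm", "kwargs": {"deltas": [[[0, 0, 0], [0, 0, 0.02], -1], [[0, 0, 0], [0, 0, 0.04], -1], [[0, 0, 0], [0, 0, 0.06], -1], [[0, 0, 0], [0, 0, 0.08], -1], [[0, 0, 0], [0, 0, 0.1], -1]]}}

```text
t: 15.4
tool_pos: [504.5, 177.2, 92.9]
ee_rot: [0.998, -0.055, 0.0, -0.002]
force: [-1.6, -0.3, 10.1]
gripper_width: 45.6
```

Run:
```python
from h import *
plan([503,176.5,78.5],-96.4)
```

```text
t 15.4 tcp [504.5 177.2  92.9] psi -96.4 F [-1.6 -0.3 10.1] w 45.6 j [0.31 0.35 1.81 0.   0.98 1.99]
turn [-0.0005, -0.0, 0.0001] shift [-0.0055, 0.0036, 0.0575]
```

Emit:
{"fn": "jog_arm", "kwargs": {"deltas": [[[0, 0, 0], [-0.004, 0.002, 0.02], -1], [[0, 0, 0], [-0.005, 0.002, 0.035], -1], [[0, 0, 0], [-0.005, 0.002, 0.048], -1], [[0, 0, 0], [-0.005, 0.002, 0.057], -1], [[0, 0, 0], [-0.005, 0.002, 0.057], -1]]}}

```text
t: 15.9
tool_pos: [504.5, 177.2, 80.5]
ee_rot: [0.998, -0.055, 0.002, -0.002]
force: [-1.6, -0.1, 11.9]
gripper_width: 45.7
```

Run:
```python
from h import *
plan([503,176.5,78],-96.4)
p,d,P=cloud("scene");cv2.imwrite('pics/s12.png',cv2.resize(p[170:360,190:330,::-1],None,fx=4,fy=3,interpolation=cv2.INTER_CUBIC))
```

```text
t 15.9 tcp [504.5 177.2  80.5] psi -96.4 F [-1.6 -0.1 11.9] w 45.7 j [0.31 0.36 1.83 0.   0.94 1.99]
turn [-0.0007, -0.0005, 0.0001] shift [-0.0056, 0.0035, 0.0101]
```

View pics/s12.png

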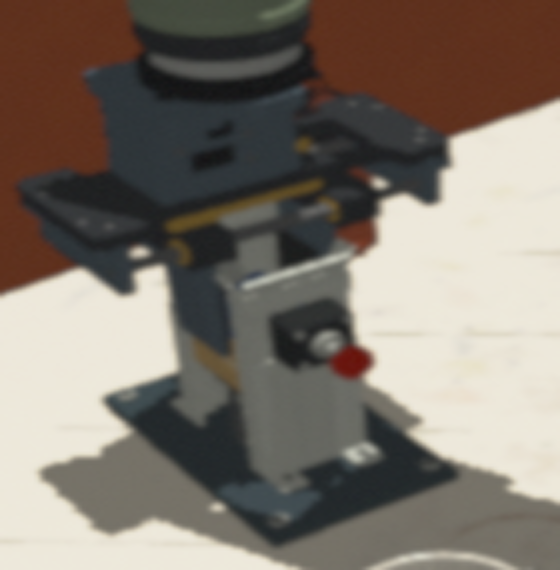

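At underside ≈ 85.4 with 12 N. A few mm more are needed to go past the catches.

Emit:
{"fn": "jog_arm", "kwargs": {"deltas": [[[0, 0, 0], [-0.005, 0.003, 0.01], -1], [[0, 0, 0], [-0.005, 0.003, 0.018], -1], [[0, 0, 0], [-0.005, 0.003, 0.018], -1], [[0, 0, 0], [-0.005, 0.003, 0.018], -1]]}}

```text
t: 16.35
tool_pos: [504.5, 177.2, 78.2]
ee_rot: [0.998, -0.055, 0.004, -0.003]
force: [-2.1, 0.3, 11.8]
gripper_width: 45.8
```

Run:
```python
from h import *
plan([503,176.5,78],-96.4)
```

```text
t 16.35 tcp [504.5 177.2  78.2] psi -96.4 F [-2.1  0.3 11.8] w 45.8 j [0.31 0.36 1.84 0.   0.93 1.99]
turn [-0.001, -0.0011, 0.0001] shift [-0.0055, 0.0033, 0.0009]
```

Emit:
{"fn": "jog_arm", "kwargs": {"deltas": [[[0, 0, 0], [0, 0, 0.008], -1], [[0, 0, 0], [0, 0, 0.01], -1], [[0, 0, 0], [0, 0, 0.01], -1]]}}

```text
t: 16.65
tool_pos: [504.5, 177.2, 77.5]
ee_rot: [0.998, -0.055, 0.004, -0.003]
force: [-4.4, -1.0, 12.3]
gripper_width: 45.5
```

Run:
```python
from h import *
plan([503,176.5,78],-96.4)
p,d,P=cloud("top");cv2.imwrite('pics/t13.png',cv2.resize(p[160:285,190:300,::-1],None,fx=4,fy=4,interpolation=cv2.INTER_CUBIC))
p,d,P=cloud("scene");cv2.imwrite('pics/s13.png',cv2.resize(p[230:340,210:310,::-1],None,fx=5,fy=5,interpolation=cv2.INTER_CUBIC))
```

```text
t 16.65 tcp [504.5 177.2  77.5] psi -96.3 F [-4.4 -1.  12.3] w 45.5 j [0.31 0.36 1.84 0.   0.93 1.99]
turn [-0.001, -0.0012, 0.0001] shift [-0.0056, 0.0033, -0.0019]
```

View pics/s13.png

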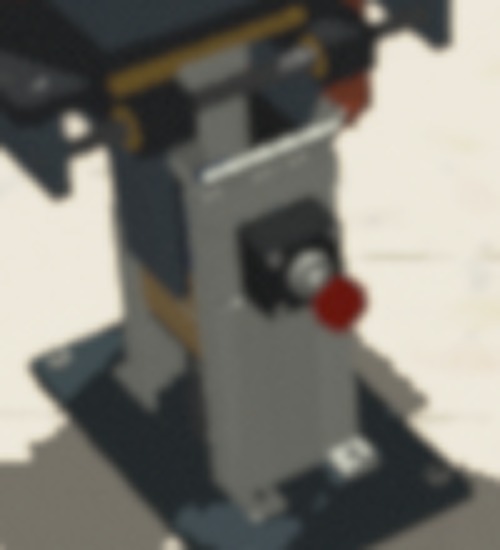

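Underside ≈ 82.4, past the catches. While still gripping I'll ease up to feel whether the catches take the load.

Emit:
{"fn": "jog_arm", "kwargs": {"deltas": [[[0, 0, 0], [0, 0, -0.01], -1], [[0, 0, 0], [0, 0, -0.014], -1], [[0, 0, 0], [0, 0, -0.018], -1], [[0, 0, 0], [0, 0, -0.02], -1]]}}

```text
t: 17.15
tool_pos: [504.4, 177.1, 81.4]
ee_rot: [0.998, -0.055, 0.004, -0.003]
force: [3.5, 1.8, -11.6]
gripper_width: 45.5
```

Run:
```python
from h import *
plan([503,176.5,78],-96.4)
```

```text
t 17.15 tcp [504.4 177.1  81.4] psi -96.4 F [  3.5   1.8 -11.6] w 45.5 j [0.31 0.36 1.84 0.   0.94 1.99]
turn [-0.001, -0.0011, 0.0001] shift [-0.0055, 0.0033, 0.0135]
```

The force reversed to -11.6 N at underside ≈ 86.3, so both catches are holding the block. I'll relax and release.

Emit:
{"fn": "jog_arm", "kwargs": {"deltas": [[[0, 0, 0], [0, 0, 0.005], -1], [[0, 0, 0], [0, 0, 0.005], 0.4], [[0, 0, 0], [0, 0, 0.005], 0.4], [[0, 0, 0], [0, 0, 0.005], 0.4], [[0, 0, 0], [0, 0, 0.005], 0.4]]}}

```text
t: 17.65
tool_pos: [504.5, 177.1, 80.1]
ee_rot: [0.998, -0.055, 0.004, -0.003]
force: [0.8, 0.3, -0.3]
gripper_width: 64.1
```

Emit:
{"fn": "jog_arm", "kwargs": {"deltas": [[[0, 0, 0], [0, 0, -0.05], 0.4], [[0, 0, 0], [0, 0, -0.15], 0.4], [[0, 0, 0], [0, 0, -0.3], 0.4], [[0, 0, 0], [0, 0, -0.45], 0.4], [[0, 0, 0], [0, 0, -0.5], 0.4]]}}

```text
t: 18.15
tool_pos: [505.6, 177.1, 210.2]
ee_rot: [0.998, -0.055, 0.008, -0.004]
force: [-0.4, -0.2, 0.1]
gripper_width: 63.7
```

Run:
```python
from h import *
plan([425,160,215],-96.4)
```

```text
t 18.15 tcp [505.6 177.1 210.2] psi -96.3 F [-0.4 -0.2  0.1] w 63.7 j [0.31 0.24 1.65 0.   1.23 1.99]
turn [-0.0016, -0.0023, 0.0001] shift [-0.3126, 0.1035, -0.0249]
```

Retracting to the viewing pose for a final check.

Emit:
{"fn": "jog_arm", "kwargs": {"deltas": [[[0, 0, 0], [-0.31, 0.1, -0.02], 0.4], [[0, 0, 0], [-0.31, 0.1, -0.02], 0.4], [[0, 0, 0], [-0.31, 0.1, -0.02], 0.4], [[0, 0, 0], [-0.31, 0.1, -0.02], 0.4], [[0, 0, 0], [-0.31, 0.1, -0.02], 0.4]]}}

```text
t: 18.65
tool_pos: [426.7, 161.0, 213.7]
ee_rot: [0.998, -0.055, 0.008, -0.005]
force: [-0.1, -0.1, 0.5]
gripper_width: 64.0
```

Run:
```python
from h import *
plan([425,160,215],-96.4)
c=imaging.get_calibration("wrist");p,d=imaging.capture("wrist")
cv2.imwrite("pics/w14.png",cv2.resize(p[30:235,220:390,::-1],None,fx=2.9,fy=2.9,interpolation=cv2.INTER_CUBIC))
H,S,V=cv2.split(cv2.cvtColor(p,cv2.COLOR_RGB2HSV))
m=(H>95)&(H<135)&(S>90)&(V>25);m[:60]=0;m[215:]=0;m[:,:250]=0;m[:,360:]=0
fbox(m,110,c,"blue")
K=np.array(c["camera_matrix"]);T=np.array(c["extrinsics"])
v,u=np.mgrid[0:480,0:640];a=(np.stack([u,v],-1)-K[:2,2])/K[0,0];r=np.linalg.norm(a,axis=-1)+1e-9
P=np.dstack([a*(np.tan(r)/r)[...,None]*d[...,None],d])@T[:3,:3].T+T[:3,3]
m2=cv2.erode(m.astype(np.uint8),np.ones((7,7)))>0
A=P[m2];f=np.linalg.lstsq(np.c_[A[:,:2]-A[:,:2].mean(0),np.ones(len(A))],A[:,2],rcond=None)[0];print("plane slope deg",np.degrees(f[:2]).round(2),"z",f[2].round(1),len(A))
p,d,P=cloud("scene");cv2.imwrite('pics/s14.png',p[:,:,::-1])
```

```text
t 18.65 tcp [426.7 161.  213.7] psi -96.4 F [-0.1 -0.1  0.5] w 64.0 j [0.33 0.11 1.81 0.   1.21 2.01]
turn [-0.0016, -0.0024, 0.0001] shift [-0.0063, 0.0047, -0.0052]
blue [ 266  101   60   84 4508] [504.5 178.6] [46.3 65. ] 83.6
plane slope deg [ -3.38 -10.58] z 111.8 3577
```

View pics/w14.png

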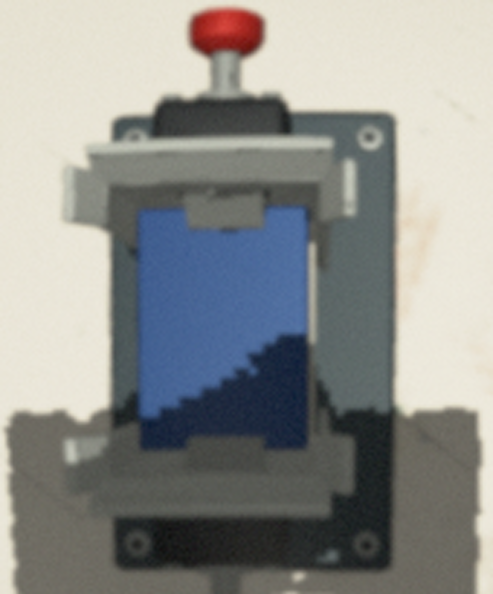

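View pics/s14.png

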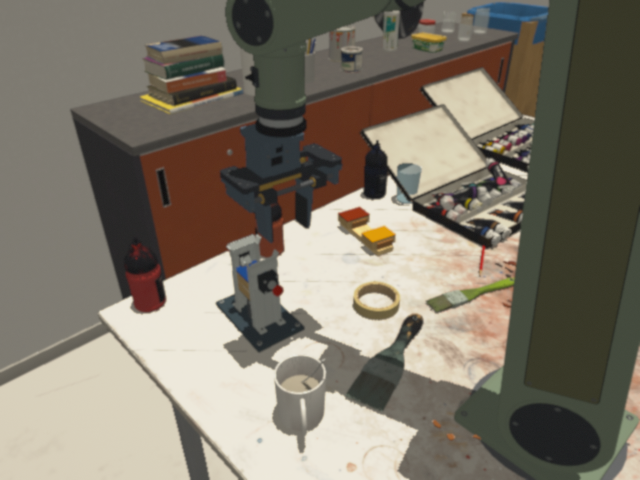

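Both catch noses overlap blue's ends, at (225,210) and (225,455) in the crop, and the carrier, mug and tape look untouched. The depth plane slope looks wrong, so I'll check it robustly and compare blue with the base plate in the same image.

Run:
```python
from h import *
c=imaging.get_calibration("wrist");p,d=imaging.capture("wrist")
for nm,z,pts in(("base",10,[(115,112),(395,115),(390,570),(113,568)]),("blue",110,[(139,207),(308,207),(306,449),(140,449)])):
    W=fray(np.array(pts)/2.9+[220,30]-0.35,z,c)[:,:2];print(nm,"mean",W.mean(0).round(1),[round(float(np.degrees(np.arctan2(*(W[b]-W[a])[::-1]))),1) for a,b in((3,0),(2,1))],[np.linalg.norm(W[b]-W[a]).round(1) for a,b in((3,0),(2,1),(0,1),(3,2))])
K=np.array(c["camera_matrix"]);T=np.array(c["extrinsics"])
v,u=np.mgrid[0:480,0:640];a=(np.stack([u,v],-1)-K[:2,2])/K[0,0];r=np.linalg.norm(a,axis=-1)+1e-9
P=np.dstack([a*(np.tan(r)/r)[...,None]*d[...,None],d])@T[:3,:3].T+T[:3,3]
for uu in (274,285,297,308,318): print([round(float(np.median(P[vv-2:vv+3,uu-2:uu+3,2])),1) for vv in (118,130,142,154,166,176)])
p,d,P=cloud("top");cv2.imwrite('pics/t15.png',p[:,:,::-1])
for uu in (232,237,242,247): print("top",[round(float(np.median(P[vv-1:vv+2,uu-1:uu+2,2])),1) for vv in (212,217,222,227,232)])
```

```text
base mean [502.9 176.4] [-7.4, -6.8] [np.float64(169.7), np.float64(167.3), np.float64(101.3), np.float64(103.1)]
blue mean [504.3 177.5] [-6.7, -6.9] [np.float64(66.1), np.float64(65.4), np.float64(45.3), np.float64(45.1)]
[110.8, 110.8, 111.1, 110.8, 110.4, 110.8]
[110.9, 110.8, 110.9, 110.5, 110.9, 110.9]
[110.6, 111.0, 110.9, 110.8, 110.8, 110.6]
[110.8, 110.8, 110.9, 110.8, 110.7, 110.7]
[110.3, 110.6, 110.7, 110.7, 110.9, 110.9]
top [112.2, 558.2, 571.5, 581.0, 592.3]
top [111.7, 110.1, 111.8, 543.9, 556.9]
top [110.3, 110.7, 111.0, 110.2, 110.5]
top [110.9, 110.6, 110.2, 109.7, 110.1]
```

View pics/t15.png

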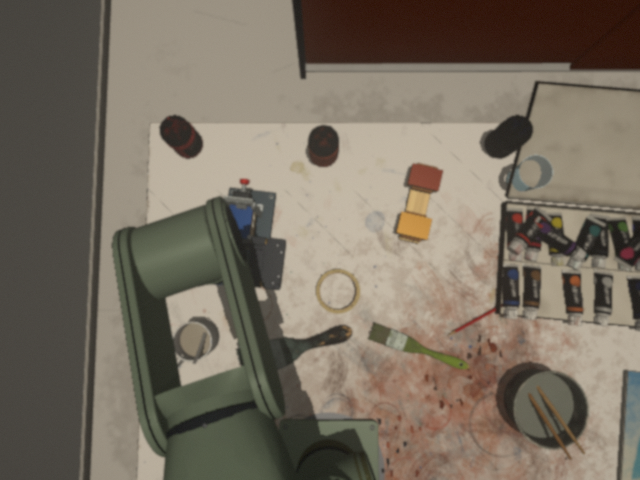

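The top face is level to within a fraction of a degree (110.3-111.1 mm everywhere), so the odd slope came from outliers in the fit. Blue sits about 1.5 mm off the base plate's centre, the other two blocks and the tape are where they were, and the gripper is clear. I'll hand in.

```bash
python3 -c "
from plant import ticket
print(ticket.hand_in())"
```

```text
the job is handed in; nothing more can be done
None
```

The blue block is loaded on top of the white one in the spring magazine, painted face up and held by both catches. I handed the job in at about 19 s on the robot's clock; no verdict is reported.

**How it went:**
- **Transfer:** I took blue out of the carrier by its ends, set it on the clear bench and regripped it by its long sides.
- **Resting on the catches:** I lowered it between the guides without letting go. It touched the catches with its underside at about 121 mm.
- **Pressing:** I pressed it about 3.5 mm past the latch level, at about 12 N, then eased up while still gripping. The force reversed to −11.6 N, so the catches were holding it before I let go.

**Last checks:**
- **Level and height:** Blue's top face is flat at 110.3–111.1 mm, against 110 mm wanted.
- **Position:** It sits about 1.5–2 mm from the magazine's centre and is lined up to within about half a degree.
- **Catches:** Both catch noses visibly overlap the top of the block.
- **Other items:** Ochre, sienna, mug, bottle and tape look untouched in the overview pictures. The gripper is clear of everything.

**What failed or disagreed:**
- **First grasp:** It closed above the block without touching it. The fingertips turned out to be about 11 mm behind the reported TCP, not ahead of it as stated, so I worked with the measured value.
- **Magazine position:** The top and wrist cameras differed by about 1.5 mm; I used the wrist camera.
- **Level check:** My first fit of the top face showed a false 10° slope from stray depth points. A check with local medians showed it level.
- **Not seen directly:** I did not measure the white block or the follower travel; both are inferred from blue's height.

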